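Turn the stand wheel to its valve

TASK

The spare wheel of the saw stand hangs on the bench jig and its tyre is about to be pumped up. Push its spokes gently with a fingertip, one after another and either way round, until the valve stem is at the very top of the wheel, straight above the hub, and leave the wheel standing still there. Do not grip the wheel, do not push on the tyre or the valve stem, and leave the tools and things lying around where they are.

Things in the scene. Friction and masses are not known exactly. Their poses are not given: they have to be found in the camera images.
- jig: Fixed wheel jig. Frame: x away from the robot (at yaw 0), y left, z up; origin under the centre of its plywood board (360 x 440 x 18 mm). Hub centre at (85, 0, 165) mm. Two aluminium posts, 20 x 24 mm, rise at y = +-178 mm, leaning with the wheel, to 12 mm above the bar they carry; a thin strut goes back from each.
- hub (a point): Wheel centre, on the axle in the spokes' plane (axes as the jig's). The wheel stands across the jig, leaning back 35 degrees, its top farther from the robot: in jig axes, 'up' in its plane is (sin 35, 0, cos 35) and its front normal, towards the robot and up, is (-cos 35, 0, sin 35). Open behind. Hub 44 mm diameter, 25 mm to each side of the plane, with a thin 60 mm flange.
- bar (a point): Centre of the level flat steel bar that carries the axle: 380 mm long, 14 mm high, 6 mm thick, crossing in front of the wheel at hub height, 36 mm in front of the spokes' plane. A finger in the upper half of the wheel cannot pass it into the lower half.
- spoke (a point): Point at 60 mm radius on the spoke that is 36 degrees clockwise of the valve. Five straight round spokes, 10 mm thick, all in one plane, 72 degrees apart: at 36, 108, 180, 252 and 324 degrees clockwise from the valve, seen from the robot. The windows between them are open from the hub flange (30 mm radius) to the rim (inner radius 105 mm).
- wheel (a joint): Turn of the wheel, rad: 0 (or any whole turn) = valve stem at the top; grows clockwise as seen from the robot. Turns either way with no stop in reach; bearing drag about 0.15 N m (2.5 N at 60 mm radius), so it stays where it is left and does not coast. Mass about 0.8 kg.
- tyre: Black tyre of the wheel, 300 mm outer diameter, 40 mm wide (20 mm to each side of the spokes' plane), from 109 mm radius outwards. Origin at the hub centre; turns with the wheel; its x axis is the axle (away from the robot), its z axis points from the hub to the valve.
- valve: Short black valve stem with its black cap, 12 mm thick, in the plane of the spokes, pointing from the rim towards the hub from 109 mm down to 85 mm radius. Origin at 95 mm from the hub centre; its z axis points outwards from the hub.
- jar: Bystander: small jar, 44 mm diameter, 50 mm high, on the front left of the jig's board; origin under its centre.
- wrench: Bystander: wrench, 150 mm, lying on the front of the jig's board; origin under its middle.
- tape: Bystander: roll of black tape, 70 mm diameter, 24 mm high, on the front right of the jig's board; origin under its centre.
- spraycan: Bystander: upright aluminium spray can, 52 mm diameter, 150 mm high, to the left of the jig; origin under its centre.
- screwdriver: Bystander: screwdriver, 190 mm, lying to the right of the jig; origin under its middle.
- offcut: Bystander: wood offcut 80 x 50 x 35 mm to the right of the jig, nearer the robot; origin under its centre.
- pump: Bystander: hand pump, 220 mm long, 26 mm thick, lying left of the jig; origin under its middle.

How it is judged:
At the end, for the whole second after the job is handed in: The valve stem is at the top of the wheel, its origin within 12 mm (about 7 degrees) to either side of straight above the hub, and the wheel is at rest (y of valve in the frame of jig between -0.012 and 0.012 m and z of valve in the frame of jig above 0.2 m and velocity of joint wheel between -0.05 and 0.05 rad/s); the robot touches nothing.
It fails at once if the wheel is gripped or pushed hard (over 35 N) (contact force between any of the fingers, the arm and wheel above 35 N).
It fails at once if the tyre is pushed (over 5 N) (contact force between any of the fingers, the arm and tyre above 5 N).
It fails at once if the valve stem is pushed (over 4 N) (contact force between any of the fingers, the arm and valve above 4 N).
It fails at once if something lying around is moved more than 25 mm, or lifted (distance of any of jar, wrench, tape, spraycan, screwdriver, offcut, pump from where it was at the start of the episode above 0.025 m).
It also fails if it takes over 56 s, if anything falls off the work surface, if the arm or the gripper's body presses on something with over 40 N, if the wrist force passes 120 N, or if a joint passes its speed limit or range.

ROBOT

A 7-joint arm with a two-finger parallel gripper is mounted at the origin on the work surface. World frame = base frame: x ahead of the robot, y to its left, z up, the work surface at z = 0. Lengths are in m, angles in rad, forces in N, time in s.
With the tool pointing down it reaches from about 0.35 to 0.9 m from the base axis. Payload 8.1 kg.
Tool frame: the origin (TCP) lies midway between the tips of the shut fingers; the grasp point (between the pads) lies 19 mm behind it; z points along the fingers, x is the direction in which the jaws open and shut, and the axes are right-handed (so a half turn about z gives the same grasp; the last joint's range is limited). The gripper opens to 85 mm and grips with 20 to 120 N. Pads are 22 mm wide; open, the fingers measure 114 mm over their backs; the gripper's body (76 mm by 85 mm) begins 54 mm behind the grasp point. The pads swing forward as they close: fully open they stand 13 mm farther back than shut.
Start: joints at [1.008, 0.434, 0.025, 1.573, -0.012, 1.134, -0.075], TCP at [0.277, -0.56, 0.231] pointing down, gripper open.
Joint ranges: [-2.62, 2.62], [-0.44, 2.09], [-1.27, 1.32], [0.08, 2.57], [-1.32, 4.46], [0.12, 2], [-2.74, 2.74]. Speed limits (rad/s): [2.22, 2.22, 3.01, 3.01, 3.14, 3.14, 3.14].

INTERFACE

Orientations are given as a unit quaternion [x, y, z, w].
In Python, from rig import sensors, capture, robot gives the robot as it stands.
- The arm moves only by the tool send_rows, never from a script. Its argument "deltas" is a list of rows, each a list of 5 numbers: the shift along the tool's x, y, z in cm, then the turn about the tool's z in degrees, then the opening, from 0 (shut) to 1 (fully open). A call has 1 to 10 rows; each row is the pose to reach, as a shift and turn from the pose commanded when the call began, along the tool's axes at that moment; what a row does not reach only later rows make up. A row lasts 1/12 s, in which the tool goes at most 41.7 mm and 7.16 degrees, less where a joint would pass 70% of its speed; a pose out of reach is approached as far as the arm can. A call with a gripper value outside its range is refused whole. The fingers move at their own pace and stop on an object; "grip_force" is the grip in N (left out, the last holds). Time passes only in rows, so rows that repeat a pose let the fingers close. It gives the time, the measured TCP pose, the force and the opening at its end, in the units of the state.
- sensors.get_state(): the state, without advancing time (a new reading comes with each control period).
- capture(name): name is "scene" or "top" or "wrist"; returns a dict with "pixels" (400x640x3 uint8, red, green, blue), "fx", "fy", "cx", "cy" (pixels), "rvec" (rotation vector, rad) and "tvec" (3), from world to camera coordinates, as OpenCV has them. Camera axes: x right, y down, z forward; pixel columns grow to the right and rows downward; lengths in m; the calibration is good to about 2 mm. A picture is of the moment at which its call begins. There is no depth.
- robot.hand_in(): hands the job in, once; it reports no verdict.
The state is a dict: "time": time; "qpos": joint angles; "dq": joint speeds; "tau": joint torques, N m; "ee_pos": TCP position; "tcp_rot": TCP orientation; "ft_force": force on the tool from outside, world axes, zero at the start; "wrist_torque": the same for the moment, N m; "opening": finger opening in m.
Only numpy, scipy, OpenCV 4.12 (cv2) and the standard library are available. Lean on these libraries where they do the work, as an engineer would, in place of code of your own. Each camera call takes 0.05 s, during which the arm holds its last target.

## Working session

There is one attempt and no reset: what is moved stays moved. The work goes in short steps, Python scripts to look and compute and a tool call to move; the robot and the scene stay as the last step left them, time stands still between calls to the robot, and variables do not carry over. Pictures are saved under pics/ and viewed, and the job is handed in when it is done.

Besides the shell and the picture viewer there is one more tool, called after "Request:" as name(argument=value, ...) on one line, values as JSON. send_rows: Moves the arm, as the interface text tells. Its arguments: {"type":"object","properties":{"deltas":{"type":"array","items":{"type":"array","items":{"type":"number"}}},"grip_force":{"type":"number"}},"required":["deltas"]}

```bash
ls; mkdir -p pics
python3 - <<'E'
from rig import sensors, capture, robot
import cv2,json
for n in ("scene","top","wrist"):
    c=capture(n); cv2.imwrite(f"pics/{n}0.png",c["pixels"][:,:,::-1]); print(n,{k:v for k,v in c.items() if k!="pixels"})
print(sensors.get_state())
E
```

```text
pics
scene {'fx': 412.4814590800523, 'fy': 412.4814590800523, 'cx': 322.3901210676149, 'cy': 197.5056128019964, 'rvec': array([ 2.42538709,  0.72258392, -0.23039614]), 'tvec': array([-0.45009516, -0.13943745,  1.51607016])}
top {'fx': 433.61345544659804, 'fy': 433.61345544659804, 'cx': 327.8216450196246, 'cy': 191.12593123522822, 'rvec': array([ 2.15670454, -2.16213428,  0.12012795]), 'tvec': array([0.00614379, 0.52646055, 1.47189388])}
wrist {'fx': 335.57755188368446, 'fy': 335.57755188368446, 'cx': 320.9441314200959, 'cy': 204.87613657041456, 'rvec': array([-2.42035383,  1.50391439,  0.2524985 ]), 'tvec': array([-0.62422363, -0.0409055 ,  0.3813983 ])}
{'time': 0.15, 'qpos': array([ 1.00840158,  0.43507932,  0.02499168,  1.57384677, -0.01166064,
        1.13399445, -0.07512388]), 'dq': array([-0.00010742, -0.0020026 , -0.00118757, -0.00285048, -0.00055281,
       -0.00051788,  0.00010472]), 'tau': array([ 2.52259029e-03, -6.70887637e+01,  1.02680180e+00, -3.16452277e+01,
        1.58722093e-02,  8.98307073e-03,  1.50421141e-05]), 'ee_pos': array([ 0.27716024, -0.55978016,  0.23071223]), 'tcp_rot': array([ 8.49601038e-01, -5.27425565e-01, -5.18028037e-04, -2.85364625e-04]), 'ft_force': array([ 0.48125708, -0.06223167, -0.04882519]), 'wrist_torque': array([ 0.058158  , -0.03075691,  0.04009971]), 'opening': 0.08517395894218976}
```

View pics/scene0.png

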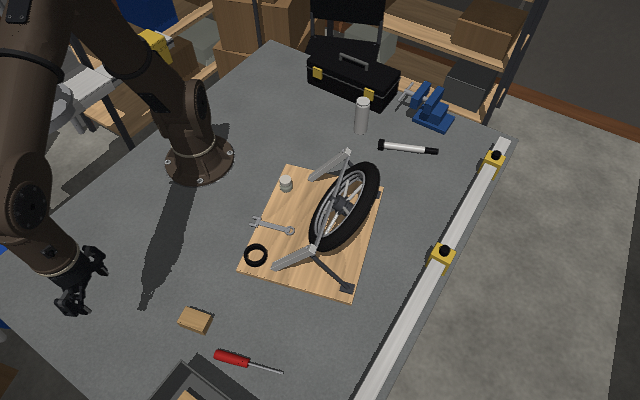

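View pics/top0.png

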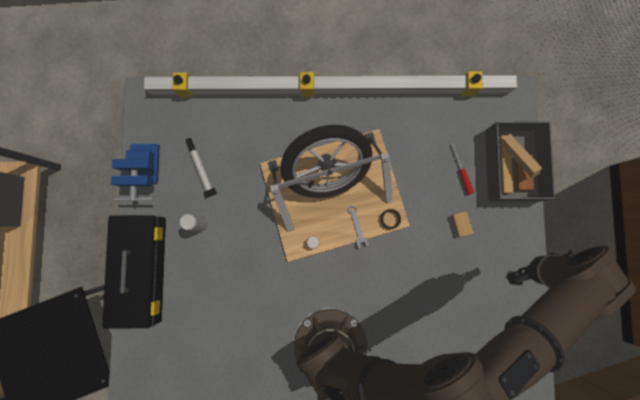

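View pics/wrist0.png

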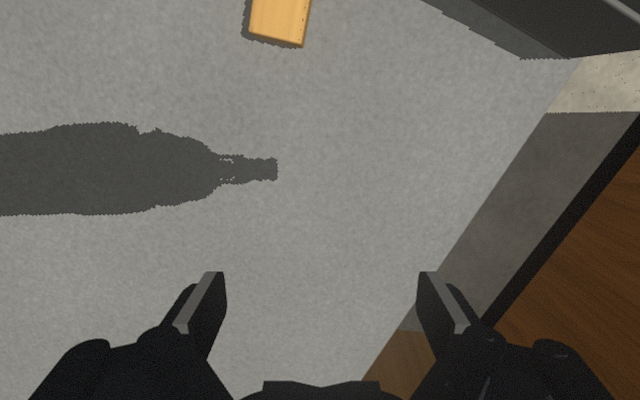

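Run:
```python
import cv2
a=cv2.imread("pics/top0.png")[110:265,240:430]; cv2.imwrite("pics/topz.png",cv2.resize(a,(760,620),interpolation=cv2.INTER_CUBIC)[:600])
a=cv2.imread("pics/scene0.png")[135:305,230:400]; cv2.imwrite("pics/scenez.png",cv2.resize(a,(600,600),interpolation=cv2.INTER_CUBIC))
```

```text
(no output)
```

View pics/topz.png

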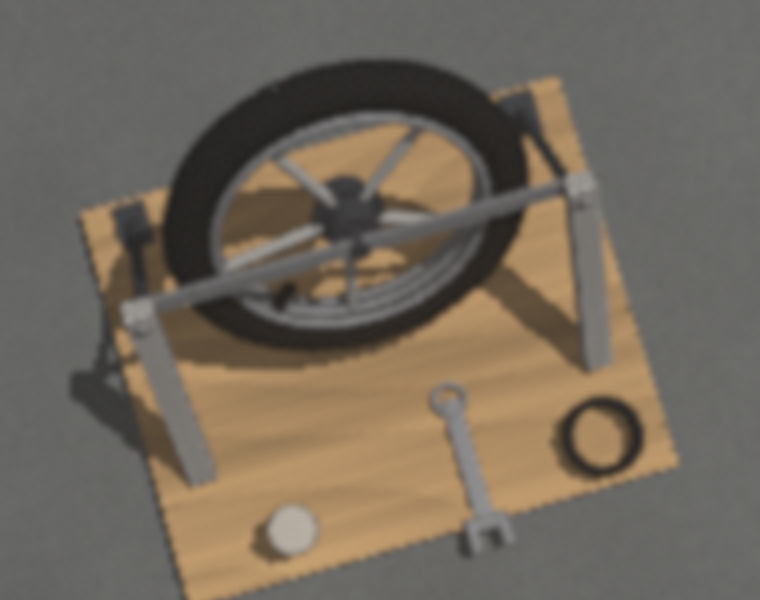

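View pics/scenez.png

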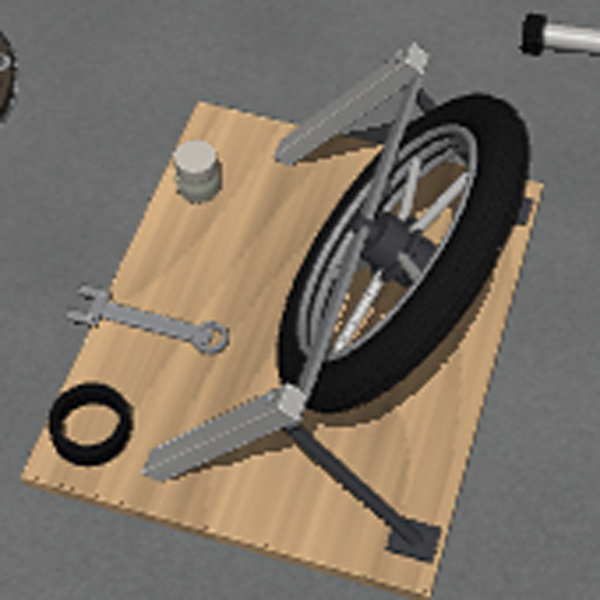

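```bash
cat > h.py <<'E'
import numpy as np, cv2
from rig import sensors, capture, robot
def cam(c):
    R=cv2.Rodrigues(c["rvec"])[0]; K=np.array([[c["fx"],0,c["cx"]],[0,c["fy"],c["cy"]],[0,0,1]]); return K,R,np.asarray(c["tvec"]).ravel()
def ray(c,uv):
    K,R,t=cam(c); d=R.T@np.linalg.inv(K)@np.array([uv[0],uv[1],1.]); return -R.T@t,d/np.linalg.norm(d)
def plane(c,uv,p0,n):
    o,d=ray(c,uv); return o+d*((np.asarray(p0)-o)@n)/(d@n)
def proj(c,P):
    K,R,t=cam(c); return cv2.projectPoints(np.atleast_2d(P).astype(float),c["rvec"],t,K,None)[0][:,0]
S,C=np.sin(np.radians(35)),np.cos(np.radians(35))
E
python3 - <<'E'
from h import *
for n in ("top","scene"):
    c=capture(n); im=c["pixels"]; hsv=cv2.cvtColor(im,cv2.COLOR_RGB2HSV)
    m=cv2.inRange(hsv,(8,70,60),(25,255,255))
    roi=np.zeros_like(m); 
    if n=="top": roi[115:270,245:425]=255
    else: roi[150:305,232:395]=255
    m&=roi
    pts=cv2.findNonZero(m); h=cv2.convexHull(pts)
    ap=cv2.approxPolyDP(h,5,True)[:,0]
    print(n,ap.tolist())
    P=[plane(c,p,[0,0,.018],np.array([0,0,1.])) for p in ap]
    print(np.round(P,4)); print([round(np.linalg.norm(P[i]-P[i-1]),4) for i in range(len(P))], np.mean(P,0))
E
```

```text
top [[409, 225], [287, 261], [260, 163], [378, 129]]
[[ 0.4092 -0.2757  0.018 ]
 [ 0.2869  0.1455  0.018 ]
 [ 0.6284  0.2436  0.018 ]
 [ 0.7496 -0.1738  0.018 ]]
[np.float64(0.3553), np.float64(0.4386), np.float64(0.3553), np.float64(0.4347)] [ 0.51851478 -0.01509835  0.018     ]
scene [[383, 187], [351, 304], [237, 272], [232, 155]]
[[ 0.6278  0.2436  0.018 ]
 [ 0.7505 -0.1773  0.018 ]
 [ 0.4144 -0.2783  0.018 ]
 [ 0.097   0.0712  0.018 ]]
[np.float64(0.5582), np.float64(0.4384), np.float64(0.3509), np.float64(0.4721)] [ 0.47240804 -0.03521138  0.018     ]
```

```bash
cat >> h.py <<'E'
yaw=np.radians(16.2); O=np.array([0.5187,-0.0153,0]); RJ=np.array([[np.cos(yaw),-np.sin(yaw),0],[np.sin(yaw),np.cos(yaw),0],[0,0,1]])
hub=O+RJ@np.array([.085,0,.165]); UP=RJ@np.array([S,0,C]); NF=RJ@np.array([-C,0,S]); RT=RJ@np.array([0,-1,0])
def W(th,r,f=0): # clockwise angle deg from up, radius, in front
    th=np.radians(th); return hub+r*(np.cos(th)*UP+np.sin(th)*RT)+f*NF
def inplane(c,uv,f=0):
    P=plane(c,uv,hub+f*NF,NF)-hub; a,b=P@UP,P@RT; return np.degrees(np.arctan2(b,a))%360,np.hypot(a,b)
E
python3 - <<'E'
from h import *
print(hub,UP,NF,RT)
for n,uv,(x0,y0,w,h,s) in (("top",(311.2,183.2),(240,110,190,150,4)),("scene",None,(230,135,170,170,3.5))):
    c=capture(n); im=c["pixels"][:,:,::-1].copy()
    if uv: print(inplane(c,uv))
    z=cv2.resize(im[y0:y0+h,x0:x0+w],None,fx=s,fy=s,interpolation=cv2.INTER_CUBIC)
    def d(P,col):
        for p in proj(c,P): cv2.circle(z,tuple(int(v) for v in ((p-[x0,y0])*s+s/2)),2,col,-1)
    d([W(t,.105) for t in range(0,360,10)],(0,255,0)); d([W(t,.150) for t in range(0,360,10)],(255,0,0)); d([hub],(0,0,255)); d([W(90,x,.036) for x in (-.19,-.178,0,.178,.19)],(0,255,255)); d([W(0,.105)],(0,0,255))
    cv2.imwrite(f"pics/ov_{n}.png",z)
E
```

```text
[0.60032496 0.00841424 0.165     ] [0.55080183 0.16002272 0.81915204] [-0.78662654 -0.22853613  0.57357644] [ 0.27899111 -0.96029369  0.        ]
(np.float64(222.72494358406843), np.float64(0.09499338545882337))
```

View pics/ov_top.png

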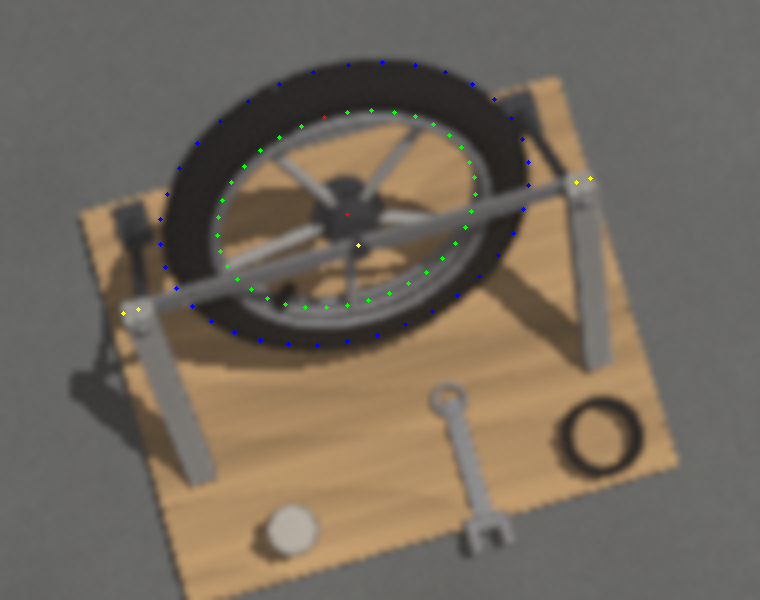

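View pics/ov_scene.png

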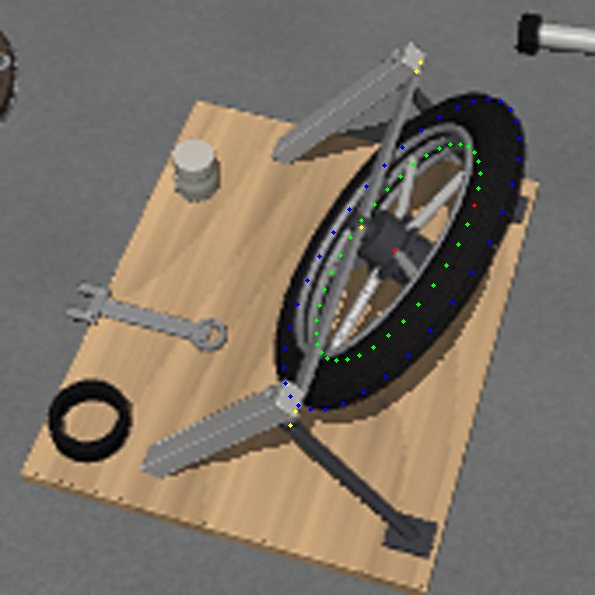

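```bash
cat >> h.py <<'E'
from scipy.spatial.transform import Rotation as Rn
def J(x,y,z): return O+RJ@np.array([x,y,z])
def delta(target,hdg=None):
    s=sensors.get_state(); R=Rn.from_quat(s["tcp_rot"]).as_matrix(); d=R.T@(np.asarray(target)-s["ee_pos"])*100
    cur=np.degrees(np.arctan2(R[1,0],R[0,0])); 
    j=RJ.T@(s["ee_pos"]-O); print("jig tcp mm",np.round(j*1000,1),"heading",round(cur,2),"F",np.round(s["ft_force"],2),"t",round(s["time"],2),"open",s["opening"],"tilt",np.round(R[:,2],3))
    print("delta cm",np.round(d,2),"turn",None if hdg is None else round(-(hdg-cur),2))
E
python3 - <<'E'
from h import *
delta(J(.05,.05,.42),16.2)
c=capture("wrist"); K,R,t=cam(c); s=sensors.get_state(); RT_=Rn.from_quat(s["tcp_rot"]).as_matrix()
print("cam in tool mm",RT_.T@(-R.T@t-s["ee_pos"])*1000,"axis",RT_.T@R.T)
E
```

```text
jig tcp mm [-383.8 -455.7  231.1] heading -63.66 F [ 0.24 -0.29  0.62] t 0.35 open 0.08543920801323601 tilt [-0.  0. -1.]
delta cm [-42.15 -51.61 -18.87] turn -79.86
cam in tool mm [  -0.20642019  -84.86177652 -142.84151256] axis [[ 9.99999330e-01 -1.13533370e-03  2.28011897e-04]
 [ 9.99342498e-04  9.45571860e-01  3.25411829e-01]
 [-5.85052649e-04 -3.25411383e-01  9.45572361e-01]]
```

Request:
send_rows(deltas=[[0,0,-4,0,1],[0,0,-8,0,1],[-2,-2,-12,-7,1],[-4,-5,-16,-14,1],[-6,-8,-19,-21,1],[-8,-11,-19,-28,1],[-10.5,-14,-19,-35,1],[-13,-17,-19,-42,1],[-15.5,-20,-19,-49,1],[-18,-23,-19,-56,1]])

```text
time: 1.23
ee_pos: [0.4024, -0.2984, 0.4217]
tcp_rot: [0.998, -0.064, 0.0, 0.0]
ft_force: [0.6, -0.9, 0.4]
opening: 0.0854
```

```bash
python3 -c "
from h import *
delta(J(.05,.05,.42),16.2)"
```

```text
jig tcp mm [-190.7 -239.4  421.7] heading -7.33 F [ 0.63 -0.94  0.41] t 1.23 open 0.08539557099073333 tilt [ 0.001 -0.001 -1.   ]
delta cm [ 10.51 -36.14   0.15] turn -23.53
```

Request:
send_rows(deltas=[[1,-3.5,0,-4,1],[2,-7,0,-8,1],[3,-10.5,0,-12,1],[4,-14,0,-16,1],[5,-18,0,-20,1],[6,-21,0,-23.5,1],[7,-25,0,-23.5,1],[8,-29,0,-23.5,1],[9.5,-33,0,-23.5,1],[10.5,-36,0,-23.5,1]])

```text
time: 2.07
ee_pos: [0.5547, 0.0456, 0.4214]
tcp_rot: [0.99, 0.138, 0.0, -0.0]
ft_force: [-1.0, 0.1, 0.2]
opening: 0.0855
```

Run:
```python
from h import *
delta(J(.05,.05,.42),16.2)
for n in ("scene","top","wrist"):
    c=capture(n); im=c["pixels"][:,:,::-1]
    if n=="scene": im=cv2.resize(im[60:310,190:410],None,fx=2.4,fy=2.4,interpolation=cv2.INTER_CUBIC)
    if n=="top": im=cv2.resize(im[100:270,220:430],None,fx=3.5,fy=3.5,interpolation=cv2.INTER_CUBIC)
    cv2.imwrite(f"pics/{n}1.png",im)
```

```text
jig tcp mm [ 51.5  48.5 421.4] heading 15.92 F [-1.03  0.12  0.24] t 2.07 open 0.0855372491075991 tilt [ 0.001  0.001 -1.   ]
delta cm [-0.15 -0.15  0.14] turn -0.28
```

View pics/scene1.png

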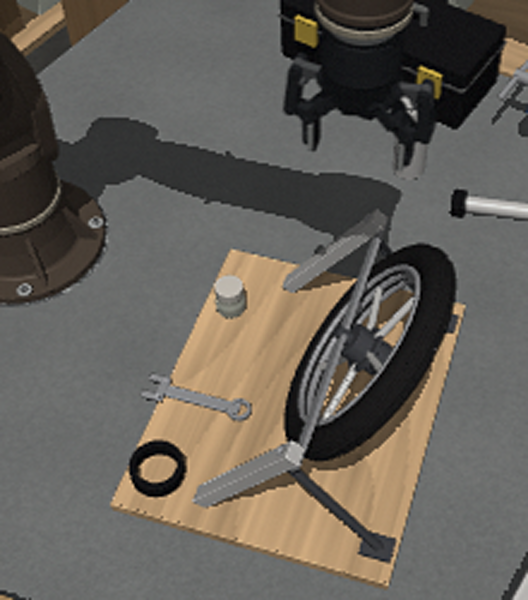

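View pics/wrist1.png

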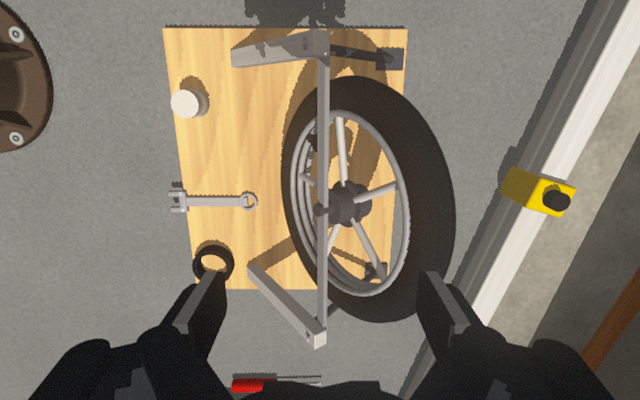

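View pics/top1.png

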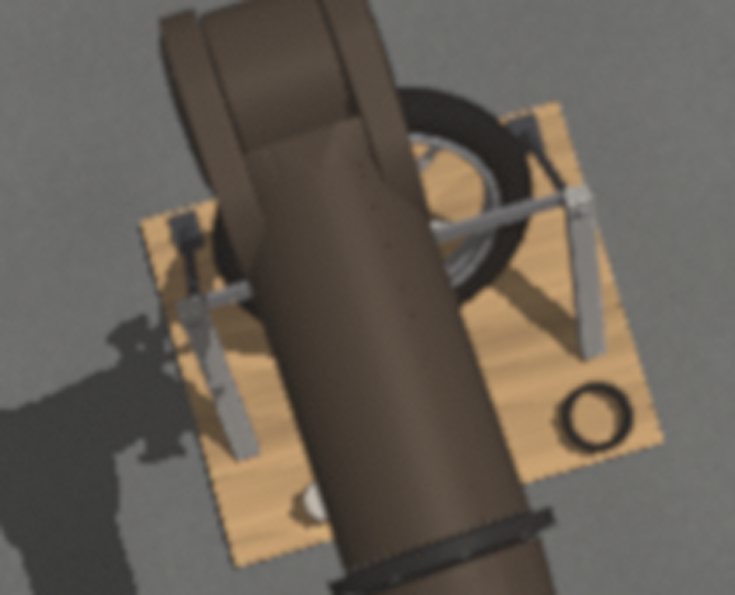

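Run:
```python
from h import *
c=capture("scene"); im=c["pixels"][:,:,::-1]
cv2.imwrite("pics/grip.png",cv2.resize(im[60:140,300:380],None,fx=7.5,fy=7.5,interpolation=cv2.INTER_CUBIC))
s=sensors.get_state(); R=Rn.from_quat(s["tcp_rot"]).as_matrix()
for q in [(435,90),(285,80),(437,75),(425,175),(398,175),(318,148),(290,110)]:
    uv=(190+q[0]/2.4,60+q[1]/2.4); P=plane(c,uv,s["ee_pos"],R[:,1]); print(q,np.round(R.T@(P-s["ee_pos"])*1000,0))
```

```text
(435, 90) [  72.   -0. -118.]
(285, 80) [-74.   0. -93.]
(437, 75) [  72.   -0. -135.]
(425, 175) [73. -0. -8.]
(398, 175) [45. -0.  0.]
(318, 148) [-40.   0. -13.]
(290, 110) [-70.   0. -56.]
```

View pics/grip.png

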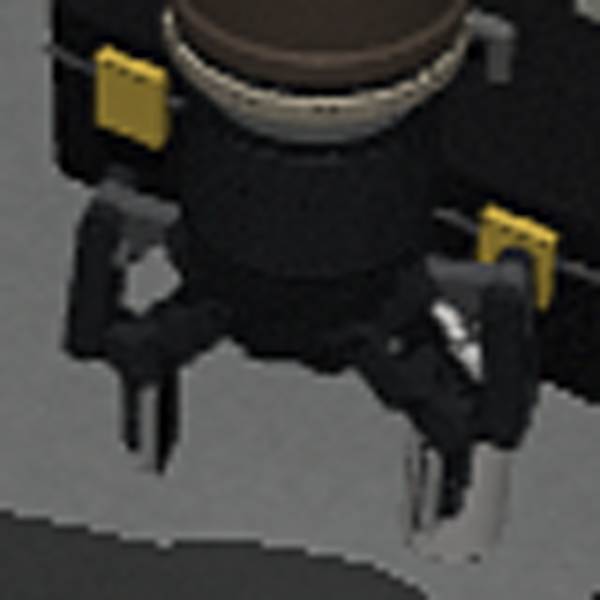

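Run:
```python
from h import *
c=capture("scene")
s=sensors.get_state(); R=Rn.from_quat(s["tcp_rot"]).as_matrix()
for n,q in dict(Lout=(65,345),Lup=(95,195),Lfingtop_out=(122,375),Ltip_out=(125,450),Ltip=(155,472),Ltip_in=(180,440),Rout=(535,390),Rlow=(515,440),Rup=(530,260),Rtip=(455,512),Rmid=(420,410),Rinner=(360,365),Linner=(225,330)).items():
    uv=(300+q[0]/7.5,60+q[1]/7.5)
    o=[]
    for yy in (-.012,.012):
        P=plane(c,uv,s["ee_pos"]+R[:,1]*yy,R[:,1]); o.append(np.round(R.T@(P-s["ee_pos"])*1000,0).tolist())
    print(n,o)
```

```text
Lout [[-79.0, -12.0, -44.0], [-70.0, 12.0, -66.0]]
Lup [[-67.0, -12.0, -107.0], [-59.0, 12.0, -127.0]]
Lfingtop_out [[-59.0, -12.0, -36.0], [-51.0, 12.0, -59.0]]
Ltip_out [[-59.0, -12.0, -3.0], [-51.0, 12.0, -27.0]]
Ltip [[-48.0, -12.0, 4.0], [-40.0, 12.0, -20.0]]
Ltip_in [[-39.0, -12.0, -13.0], [-32.0, 12.0, -37.0]]
Rout [[75.0, -12.0, -67.0], [79.0, 12.0, -88.0]]
Rlow [[71.0, -12.0, -45.0], [75.0, 12.0, -67.0]]
Rup [[69.0, -12.0, -116.0], [73.0, 12.0, -136.0]]
Rtip [[55.0, -12.0, -8.0], [59.0, 12.0, -32.0]]
Rmid [[40.0, -12.0, -48.0], [45.0, 12.0, -71.0]]
Rinner [[20.0, -12.0, -62.0], [25.0, 12.0, -84.0]]
Linner [[-25.0, -12.0, -64.0], [-18.0, 12.0, -86.0]]
```

```bash
cat >> h.py <<'E'
def tgt(a,b,f=-3,up=0):
    "a,b,f mm of leading corner (back face of far finger, tip)"
    x=85+S*a-C*f; z=165+C*a+S*f
    return J((x-57)/1e3,-b/1e3,(z-13+up)/1e3)
E
python3 -c "
from h import *
delta(tgt(25,-37,-3,70),16.2)"
```

```text
jig tcp mm [ 49.9  45.1 421.1] heading 15.83 F [ 0.2  -0.78 -0.71] t 2.32 open 0.08531538857399358 tilt [-0.    -0.001 -1.   ]
delta cm [-0.5   0.81 18.04] turn -0.37
```

Request:
send_rows(deltas=[[-0.2,0.3,3,-0.3,1],[-0.4,0.6,6,-0.4,1],[-0.5,0.8,9,-0.4,1],[-0.5,0.8,12,-0.4,1],[-0.5,0.8,15,-0.4,1],[-0.5,0.8,18,-0.4,1],[-0.5,0.8,18,-0.4,1]])

```text
time: 2.9
ee_pos: [0.5482, 0.0303, 0.2363]
tcp_rot: [0.99, 0.14, -0.004, 0.0]
ft_force: [-1.3, -1.7, -0.2]
opening: 0.0854
```

```bash
cat > look.py <<'E'
from h import *
import sys
def look(tag):
    c=capture("scene"); im=c["pixels"][:,:,::-1]; cv2.imwrite(f"pics/s{tag}.png",cv2.resize(im[110:270,270:400],None,fx=3.7,fy=3.7,interpolation=cv2.INTER_CUBIC))
    c=capture("wrist"); cv2.imwrite(f"pics/w{tag}.png",c["pixels"][:,:,::-1])
    np.savez(f"pics/w{tag}.npz",**c)
if __name__=="__main__": look(sys.argv[1])
E
python3 -c "
from h import *
delta(tgt(25,-37,-3,0),16.2)"; python3 look.py 2
```

```text
jig tcp mm [ 41.   35.6 236.3] heading 16.07 F [-1.25 -1.66 -0.19] t 2.9 open 0.08542902106744565 tilt [-0.008 -0.002 -1.   ]
delta cm [ 0.44 -0.14  6.55] turn -0.13
```

View pics/s2.png

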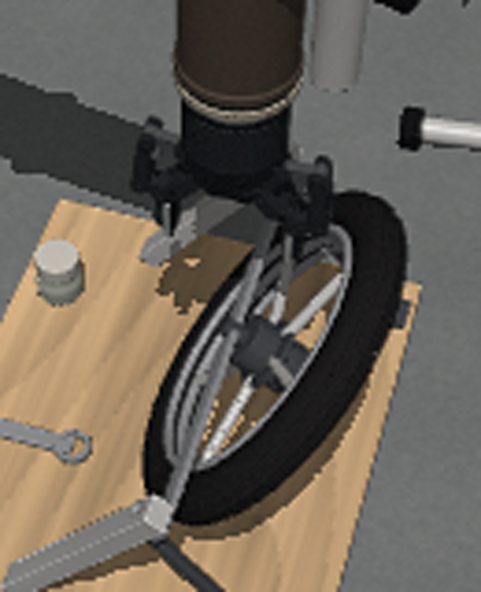

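View pics/w2.png

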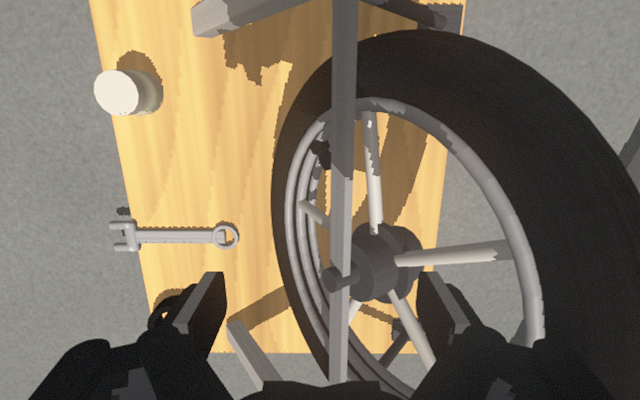

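```bash
cat > ov.py <<'E'
from h import *
import sys
def ov(tag,val):
    c=capture("wrist"); im=c["pixels"][:,:,::-1].copy(); s=sensors.get_state(); R=Rn.from_quat(s["tcp_rot"]).as_matrix()
    def d(P,col,r=2):
        for p in proj(c,P):
            if abs(p[0])<2000 and abs(p[1])<2000: cv2.circle(im,(int(round(p[0])),int(round(p[1]))),r,col,-1)
    d([W(t,.105) for t in range(0,360,6)],(0,255,0)); d([W(t,.03) for t in range(0,360,20)],(0,255,0),1)
    for k in (36,108,180,252,324): d([W(val+k,r) for r in (.04,.06,.08,.1)],(0,0,255))
    d([W(val,r) for r in (.085,.095,.105)],(255,0,255))
    for x in (42.5,57):
        for y in (-11,11): d([s["ee_pos"]+R@np.array([x,y,-13])/1e3],(0,255,255) if x<50 else (255,255,0))
    cv2.imwrite(f"pics/{tag}.png",im)
if __name__=="__main__": ov(sys.argv[1],float(sys.argv[2]))
E
python3 ov.py ov2 222.7; python3 -c "
from h import *
delta(tgt(25,-37,-3,0),16.2)"
```

```text
jig tcp mm [ 45.4  36.6 243. ] heading 16.15 F [-0.22 -0.28  0.48] t 3.05 open 0.08547806589492898 tilt [ 0.001 -0.    -1.   ]
delta cm [-0.07 -0.04  7.22] turn -0.05
```

View pics/ov2.png

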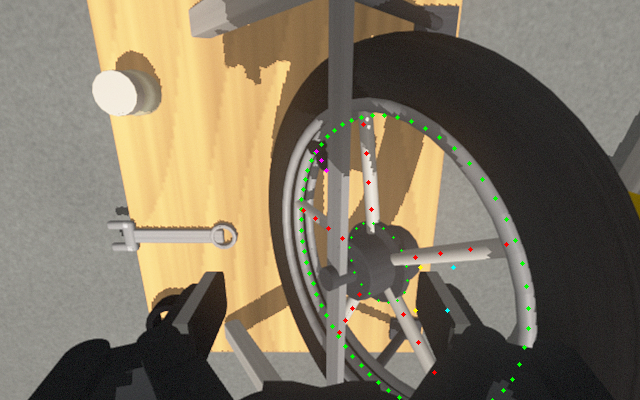

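Request:
send_rows(deltas=[[0,-0.1,1,0,1],[0,-0.1,2,0,1],[0,-0.1,3,0,1],[0,-0.1,4,0,1],[0,-0.1,4.5,0,1],[0,-0.1,5,0,1],[0,-0.1,5.5,0,1],[0,-0.1,5.5,0,1]])

```text
time: 3.72
ee_pos: [0.5507, 0.0343, 0.1853]
tcp_rot: [0.99, 0.141, -0.001, -0.0]
ft_force: [-0.1, 0.1, 0.3]
opening: 0.0855
```

```bash
python3 ov.py ov3 222.7; python3 look.py 3; python3 -c "
from h import *
delta(tgt(25,-38,-3,0),16.2)"
```

```text
jig tcp mm [ 45.3  38.7 186.5] heading 16.25 F [-0.59  0.84  0.64] t 3.87 open 0.08530750646180998 tilt [ 0.  0. -1.]
delta cm [-0.05  0.07  1.58] turn 0.05
```

View pics/ov3.png

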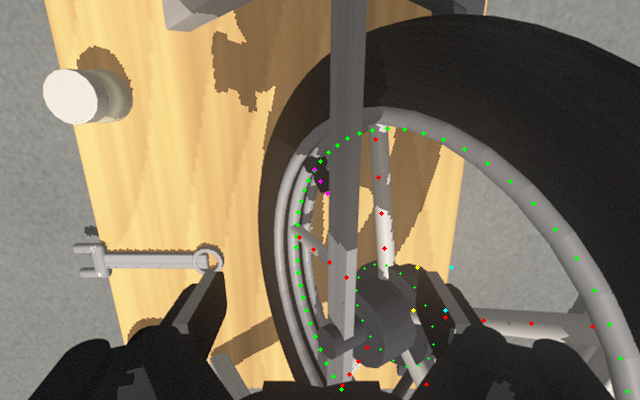

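View pics/s3.png

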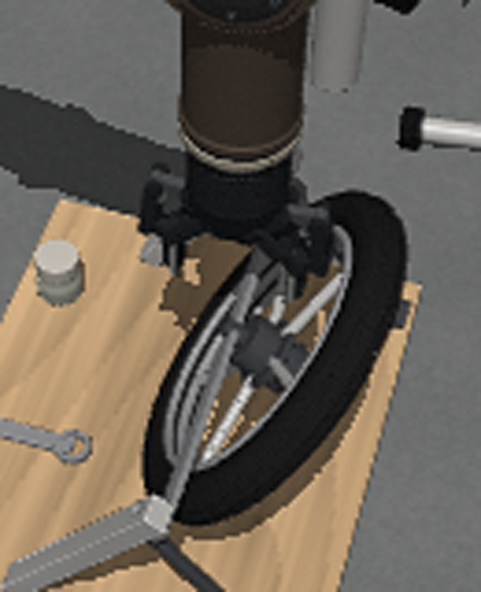

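Request:
send_rows(deltas=[[0,0,0.5,0,1],[0,0,1,0,1],[0,0,1.5,0,1],[0,0,1.6,0,1],[0,0,1.6,0,1]])

```text
time: 4.28
ee_pos: [0.5508, 0.0343, 0.1696]
tcp_rot: [0.99, 0.141, -0.001, -0.0]
ft_force: [-0.4, 0.5, -0.2]
opening: 0.0855
```

```bash
python3 ov.py ov4 222.7; python3 look.py 4; python3 -c "
from h import *
delta(tgt(25,-38,-3,0),16.2)
for p in [(29,-32),(33,-25),(35,-15),(36,-8),(37,0),(36,8),(35,15),(33,25),(29,33),(22,40)]:
    d=(tgt(*p)-tgt(25,-38)); d=RJ.T@d*100; print(p,np.round([d[0],-d[1],-d[2]],2))
"
```

```text
jig tcp mm [ 45.1  38.6 170.4] heading 16.24 F [ 0.44 -0.03 -0.23] t 4.43 open 0.08583032204023604 tilt [ 0. -0. -1.]
delta cm [-0.04  0.06 -0.03] turn 0.04
(29, -32) [ 0.23  0.6  -0.33]
(33, -25) [ 0.46  1.3  -0.66]
(35, -15) [ 0.57  2.3  -0.82]
(36, -8) [ 0.63  3.   -0.9 ]
(37, 0) [ 0.69  3.8  -0.98]
(36, 8) [ 0.63  4.6  -0.9 ]
(35, 15) [ 0.57  5.3  -0.82]
(33, 25) [ 0.46  6.3  -0.66]
(29, 33) [ 0.23  7.1  -0.33]
(22, 40) [-0.17  7.8   0.25]
```

View pics/ov4.png

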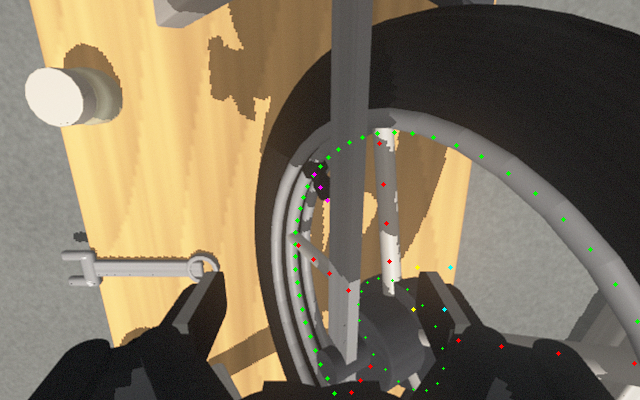

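View pics/s4.png

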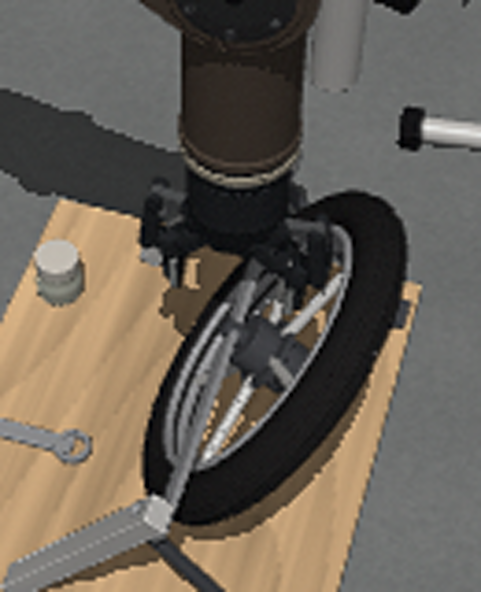

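Request:
send_rows(deltas=[[0.1,0.3,-0.15,0,1],[0.2,0.6,-0.3,0,1],[0.35,0.95,-0.5,0,1],[0.45,1.3,-0.65,0,1],[0.5,1.6,-0.7,0,1],[0.55,2.0,-0.75,0,1]])

```text
time: 4.93
ee_pos: [0.5617, 0.0174, 0.1781]
tcp_rot: [0.99, 0.142, -0.0, -0.0]
ft_force: [-5.9, 5.5, 4.1]
opening: 0.0852
```

```bash
python3 ov.py ov5 222.7; python3 look.py 5; python3 -c "
from h import *
delta(tgt(37,0,-3,0),16.2)
"
```

```text
jig tcp mm [ 50.8  18.  178.2] heading 16.19 F [-3.38  1.14  3.86] t 5.08 open 0.08520687355305621 tilt [ 0.001 -0.    -1.   ]
delta cm [ 0.09  1.8  -0.24] turn -0.01
```

View pics/ov5.png

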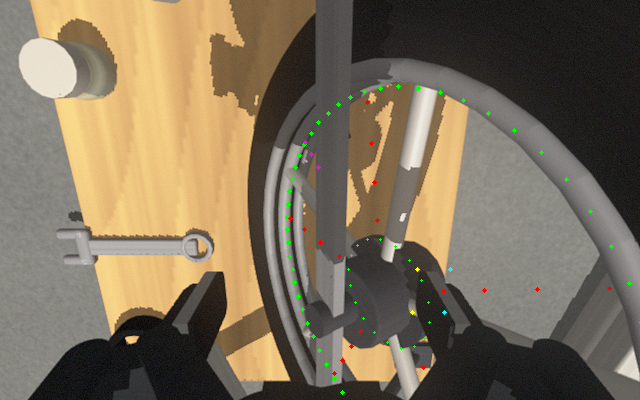

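View pics/s5.png

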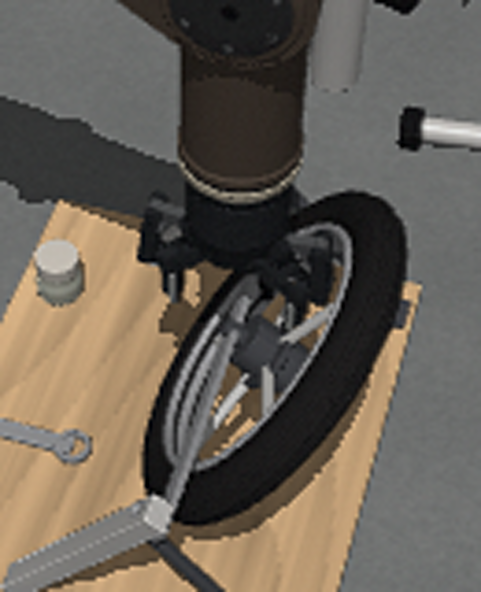

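```bash
python3 -c "
from h import *
c=dict(np.load('pics/w5.npz'))
for uv in [(425,100),(405,190),(390,255),(300,175),(390,350),(400,70)]: print(uv,inplane(c,uv))
cv2.imwrite('pics/z5.png',cv2.resize(c['pixels'][180:400,340:640,::-1],None,fx=2.6,fy=2.6,interpolation=cv2.INTER_CUBIC))
"
```

```text
(425, 100) (np.float64(279.0938060159659), np.float64(0.0992827818778209))
(405, 190) (np.float64(279.04392220057355), np.float64(0.0589683224885491))
(390, 255) (np.float64(277.9676236720447), np.float64(0.02236086239686716))
(300, 175) (np.float64(209.20371921415708), np.float64(0.09535254263126482))
(390, 350) (np.float64(76.58187753675215), np.float64(0.03536395027165476))
(400, 70) (np.float64(270.5329286529455), np.float64(0.11000122057946038))
```

View pics/z5.png

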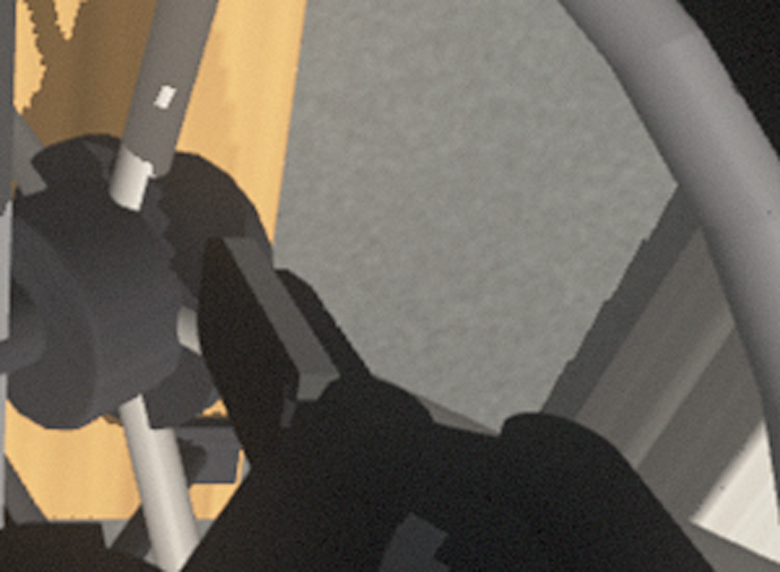

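Request:
send_rows(deltas=[[0.05,0,-0.2,0,1],[0.1,0,-0.45,0,1],[0.1,0,-0.45,0,1]])

```text
time: 5.33
ee_pos: [0.5639, 0.0168, 0.183]
tcp_rot: [0.99, 0.141, 0.001, 0.0]
ft_force: [0.6, -0.5, -0.3]
opening: 0.0853
```

```bash
python3 -c "
from h import *
delta(tgt(39,-8,-2,0),16.2)
"
```

```text
jig tcp mm [ 52.3  18.2 183. ] heading 16.22 F [ 0.65 -0.53 -0.29] t 5.33 open 0.08530002908850258 tilt [ 0.002 -0.    -1.   ]
delta cm [-0.03  1.02  0.02] turn 0.02
```

Request:
send_rows(deltas=[[0,0.35,0,0,1],[0,0.7,0,0,1],[0,1.05,0,0,1],[0,1.4,0,0,1],[0,1.75,0,0,1]])

```text
time: 5.75
ee_pos: [0.5677, 0.001, 0.1827]
tcp_rot: [0.99, 0.142, -0.0, -0.0]
ft_force: [-4.2, 3.5, 2.7]
opening: 0.0853
```

```bash
python3 look.py 6; python3 -c "
from h import *
delta(tgt(39,8,-2,0),16.2)
"
```

```text
jig tcp mm [ 51.3   0.8 182.4] heading 16.22 F [-2.94  0.74  4.43] t 5.85 open 0.08529994105395526 tilt [-0. -0. -1.]
delta cm [ 0.07  0.88 -0.04] turn 0.02
```

View pics/w6.png

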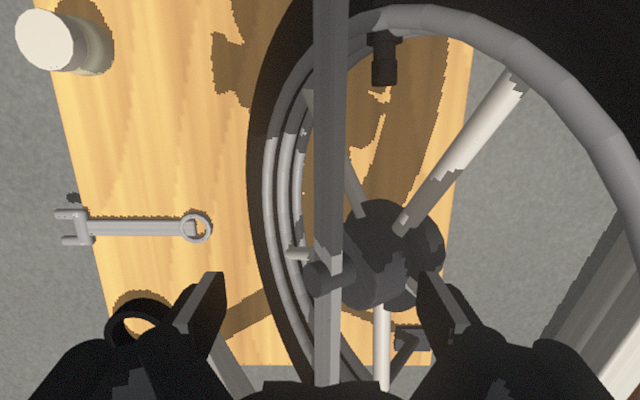

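View pics/s6.png

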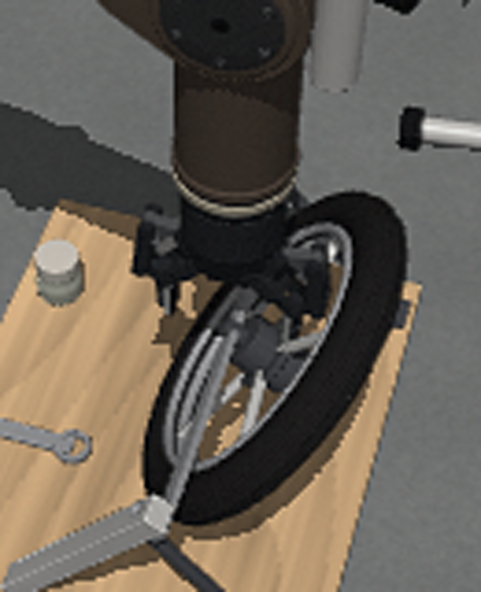

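```bash
python3 -c "
from h import *
c=dict(np.load('pics/w6.npz'))
for uv in [(383,72),(505,95),(440,180),(380,380)]: print(uv,inplane(c,uv))
p0=sensors.get_state()['ee_pos']
for p in [(38,8,-2),(37,14,-3),(35,20,-3),(32,26,-3),(29,31,-4),(25,36,-4),(20,40,-4),(15,44,-4),(10,46,-4)]:
    d=tgt(*p)-p0; d=RJ.T@d*100; print(p,np.round([d[0],-d[1],-d[2]],2))
"
```

```text
(383, 72) (np.float64(265.4098892986647), np.float64(0.09294235108325774))
(505, 95) (np.float64(301.30890304579776), np.float64(0.09750919810686896))
(440, 180) (np.float64(300.9657791637857), np.float64(0.05736589715506321))
(380, 380) (np.float64(86.72815845089201), np.float64(0.08063668869665126))
(38, 8, -2) [0.01 0.88 0.04]
(37, 14, -3) [0.04 1.48 0.18]
(35, 20, -3) [-0.08  2.08  0.35]
(32, 26, -3) [-0.25  2.68  0.59]
(29, 31, -4) [-0.34  3.18  0.9 ]
(25, 36, -4) [-0.57  3.68  1.22]
(20, 40, -4) [-0.86  4.08  1.63]
(15, 44, -4) [-1.14  4.48  2.04]
(10, 46, -4) [-1.43  4.68  2.45]
```

Valve is now at 265.4° (radius checks at 93 mm), spokes at 301° and 13°. Continuing the arc.

Request:
send_rows(deltas=[[0,0.3,0,0,1],[0,0.6,0,0,1],[0,0.9,0.05,0,1],[0.05,1.2,0.1,0,1],[0.05,1.5,0.2,0,1],[-0.1,1.8,0.3,0,1],[-0.1,2.1,0.35,0,1],[-0.2,2.4,0.5,0,1],[-0.25,2.7,0.6,0,1]])

```text
time: 6.6
ee_pos: [0.5699, -0.0257, 0.1754]
tcp_rot: [0.99, 0.142, -0.003, -0.0]
ft_force: [-14.5, 4.6, 6.1]
opening: 0.0854
```

```bash
python3 look.py 7; python3 -c "
from h import *
delta(tgt(32,26,-3,0),16.2)
"
```

```text
jig tcp mm [ 45.8 -25.3 175.1] heading 16.26 F [-13.13   0.27   3.37] t 6.7 open 0.08526754083577713 tilt [-0.007 -0.001 -1.   ]
delta cm [ 0.3   0.07 -0.14] turn 0.06
```

View pics/w7.png

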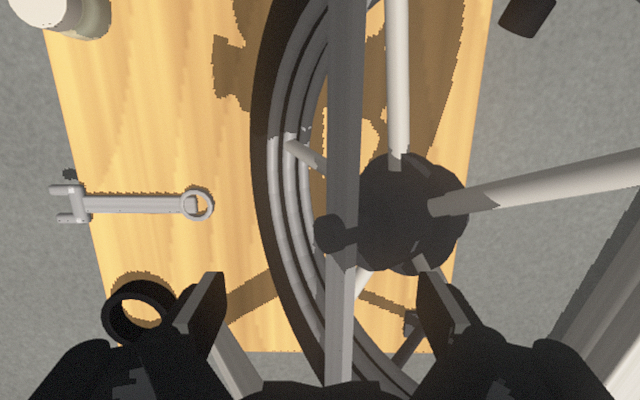

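View pics/s7.png

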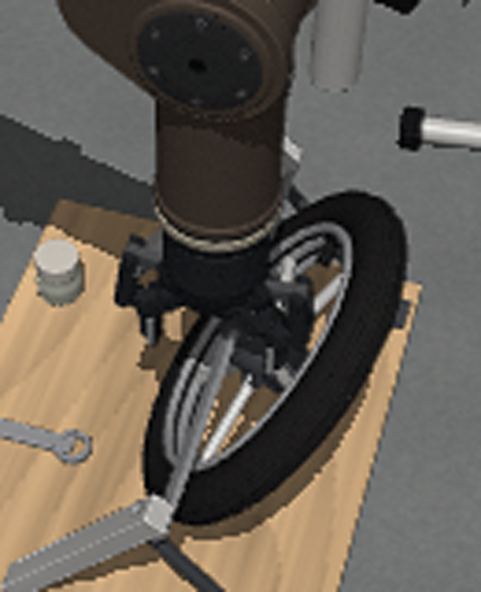

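Request:
send_rows(deltas=[[-0.3,-0.1,0,0,1],[-0.7,-0.2,0,0,1],[-0.7,-0.2,0,0,1]])

```text
time: 6.95
ee_pos: [0.5655, -0.0269, 0.1763]
tcp_rot: [0.99, 0.141, 0.0, 0.0]
ft_force: [0.0, 0.3, 0.9]
opening: 0.0855
```

```bash
python3 look.py 8; python3 -c "
from h import *
c=dict(np.load('pics/w8.npz'))
delta(tgt(25,30,-3,0),16.2)
"; python3 ov.py ov8 300
```

```text
jig tcp mm [ 42.4 -24.2 176.5] heading 16.22 F [0.29 0.58 0.6 ] t 7.05 open 0.0851016807609318 tilt [ 0.001 -0.    -1.   ]
delta cm [0.24 0.58 0.57] turn 0.02
```

View pics/ov8.png

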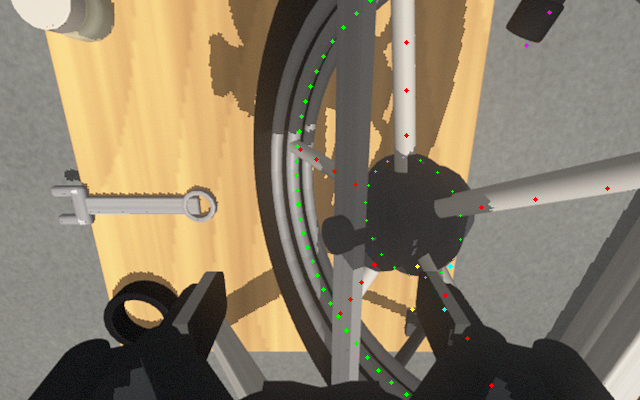

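```bash
python3 -c "
from h import *
p0=sensors.get_state()['ee_pos']
for p in [(26,28,-1),(23,32,-3),(20,36,-3),(16,40,-3),(11,44,-4),(6,47,-4),(1,50,-4)]:
    d=tgt(*p)-p0; d=RJ.T@d*100; print(p,np.round([d[0],-d[1],-d[2]],2))
"
```

```text
(26, 28, -1) [0.13 0.38 0.38]
(23, 32, -3) [0.12 0.78 0.74]
(20, 36, -3) [-0.05  1.18  0.98]
(16, 40, -3) [-0.28  1.58  1.31]
(11, 44, -4) [-0.49  1.98  1.78]
(6, 47, -4) [-0.77  2.28  2.19]
(1, 50, -4) [-1.06  2.58  2.6 ]
```

Request:
send_rows(deltas=[[0.1,0.2,0.2,0,1],[0.1,0.4,0.4,0,1],[0.1,0.6,0.55,0,1],[0.1,0.8,0.75,0,1],[0,1.0,0.85,0,1],[-0.05,1.2,1.0,0,1]])

```text
time: 7.6
ee_pos: [0.566, -0.0377, 0.166]
tcp_rot: [0.99, 0.142, -0.003, -0.0]
ft_force: [-16.8, 3.1, 11.8]
opening: 0.0853
```

```bash
python3 -c "
from h import *
delta(tgt(20,36,-3,0),16.2)
"; python3 ov.py ov9 300; python3 look.py 9
```

```text
jig tcp mm [ 39.2 -34.8 166. ] heading 16.29 F [-16.83   3.13  11.85] t 7.6 open 0.08527053912766167 tilt [-0.005 -0.    -1.   ]
delta cm [ 0.27  0.12 -0.07] turn 0.09
```

View pics/ov9.png

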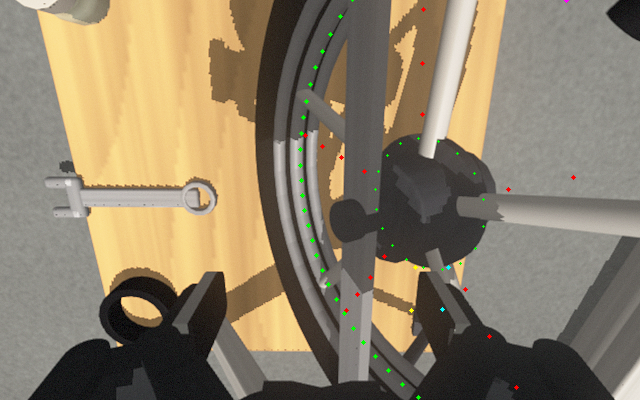

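View pics/s9.png

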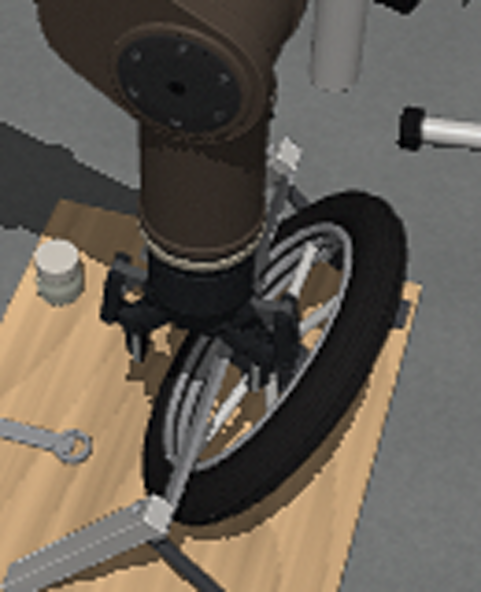

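Request:
send_rows(deltas=[[-0.3,0,-0.2,0,1],[-0.6,0,-0.5,0,1],[-0.6,0,-0.5,0,1]])

```text
time: 8.0
ee_pos: [0.563, -0.0402, 0.1718]
tcp_rot: [0.99, 0.141, 0.0, 0.0]
ft_force: [0.3, 1.3, -0.0]
opening: 0.0854
```

```bash
python3 -c "
from h import *
delta(tgt(20,36,-3,0),16.2)
"; python3 ov.py ov10 312; python3 look.py 10
```

```text
jig tcp mm [ 35.6 -36.3 171.8] heading 16.22 F [ 0.27  1.28 -0.04] t 8.0 open 0.08537194596512565 tilt [ 0.001 -0.    -1.   ]
delta cm [ 0.63 -0.03  0.51] turn 0.02
```

View pics/ov10.png

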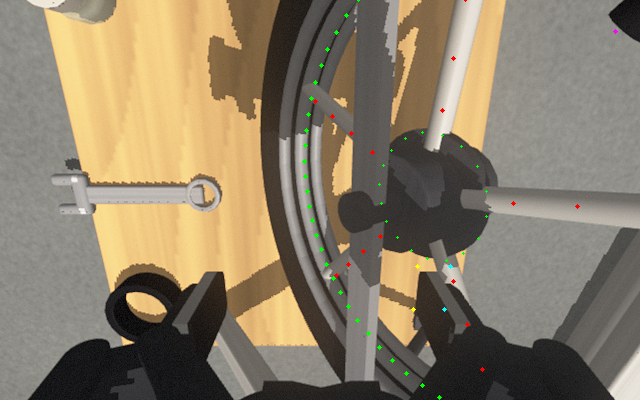

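```bash
python3 -c "
from h import *
p0=sensors.get_state()['ee_pos']
for p in [(28,-28,-2,60),(28,-28,-2,0)]:
    d=tgt(*p)-p0; d=RJ.T@d*100; print(p,np.round([d[0],-d[1],-d[2]],2))
c=dict(np.load('pics/w10.npz'))
for uv in [(455,50),(435,140),(550,205),(345,115)]: print(uv,inplane(c,uv))
"
```

```text
(28, -28, -2, 60) [ 0.98 -6.41 -6.24]
(28, -28, -2, 0) [ 0.98 -6.41 -0.24]
(455, 50) (np.float64(276.48579382079834), np.float64(0.06300239625051841))
(435, 140) (np.float64(275.17081774678815), np.float64(0.027303841989412495))
(550, 205) (np.float64(347.8689382979588), np.float64(0.052340236029097494))
(345, 115) (np.float64(209.6179685594562), np.float64(0.06903075270695495))
```

Request:
send_rows(deltas=[[0,0,-2,0,1],[0,0,-4.5,0,1],[0,0,-6.2,0,1],[0.3,-2,-6.2,0,1],[0.7,-4.5,-6.2,0,1],[1,-6.4,-6.2,0,1],[1,-6.4,-6.2,0,1],[1,-6.4,-6.2,0,1]])

```text
time: 8.82
ee_pos: [0.5546, 0.0257, 0.2334]
tcp_rot: [0.99, 0.143, 0.0, -0.0]
ft_force: [1.2, -1.7, 0.0]
opening: 0.0856
```

```bash
python3 -c "
from h import *
delta(tgt(28,-28,-2,0),16.2)
"; python3 ov.py ov11 312.1; python3 look.py 11
```

```text
jig tcp mm [ 45.9  29.3 233.4] heading 16.39 F [ 1.2  -1.66  0.  ] t 8.82 open 0.08556378463116632 tilt [ 0.  0. -1.]
delta cm [-0.03  0.13  5.96] turn 0.19
```

View pics/ov11.png

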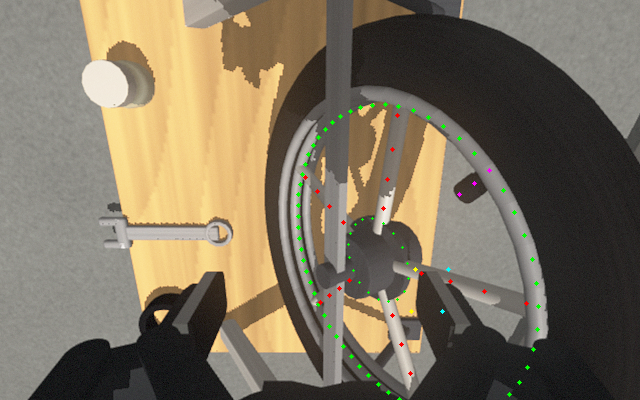

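Request:
send_rows(deltas=[[0,0,1,0,1],[0,0,2,0,1],[0,0,3,0,1],[0,0,4,0,1],[0,0,4.5,0,1],[0,0,5,0,1],[0,0,5.4,0,1],[0,0,5.7,0,1],[0,0,5.9,0,1]])

```text
time: 9.72
ee_pos: [0.5546, 0.0245, 0.174]
tcp_rot: [0.99, 0.141, 0.0, -0.0]
ft_force: [-0.1, 0.6, -0.6]
opening: 0.0851
```

```bash
python3 -c "
from h import *
delta(tgt(28,-28,-2,0),16.2)
p0=sensors.get_state()['ee_pos']
for p in [(32,-22,-2),(35,-15,-2),(37,-8,-2),(38,0,-2),(37,8,-2)]:
    d=tgt(*p)-p0; d=RJ.T@d*100; print(p,np.round([d[0],-d[1],-d[2]],2))
"; python3 ov.py ov12 312.1; python3 look.py 12
```

```text
jig tcp mm [ 45.6  28.2 174. ] heading 16.24 F [-0.12  0.62 -0.64] t 9.72 open 0.08509276016933534 tilt [ 0.  0. -1.]
delta cm [0.01 0.02 0.03] turn 0.04
(32, -22, -2) [ 0.24  0.62 -0.3 ]
(35, -15, -2) [ 0.41  1.32 -0.55]
(37, -8, -2) [ 0.53  2.02 -0.71]
(38, 0, -2) [ 0.58  2.82 -0.79]
(37, 8, -2) [ 0.53  3.62 -0.71]
```

View pics/ov12.png

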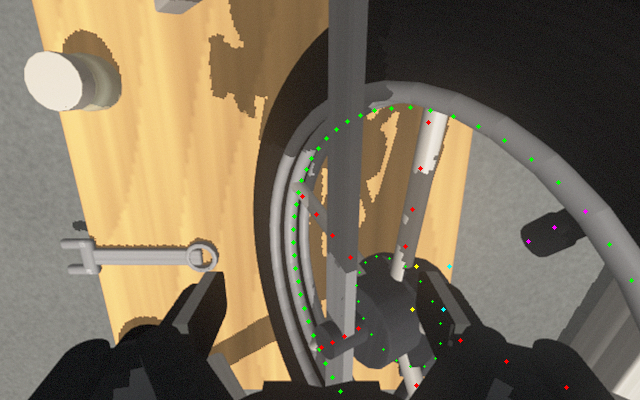

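Request:
send_rows(deltas=[[0.15,0.35,-0.15,0,1],[0.25,0.65,-0.3,0,1],[0.3,1.0,-0.45,0,1],[0.4,1.3,-0.55,0,1],[0.45,1.65,-0.65,0,1],[0.5,2.0,-0.7,0,1]])

```text
time: 10.37
ee_pos: [0.5637, 0.0069, 0.1812]
tcp_rot: [0.99, 0.142, -0.001, -0.0]
ft_force: [-6.4, 2.9, 2.8]
opening: 0.0855
```

```bash
python3 -c "
from h import *
delta(tgt(37,-8,-2,0),16.2)
p0=sensors.get_state()['ee_pos']
for p in [(38,0,-2),(37,8,-2)]:
    d=tgt(*p)-p0; d=RJ.T@d*100; print(p,np.round([d[0],-d[1],-d[2]],2))
"; python3 ov.py ov13 325; python3 look.py 13
```

```text
jig tcp mm [ 49.4   8.8 181.2] heading 16.29 F [-6.42  2.86  2.81] t 10.37 open 0.08546961556589457 tilt [-0.003  0.    -1.   ]
delta cm [0.15 0.08 0.01] turn 0.09
(38, 0, -2) [ 0.21  0.88 -0.07]
(37, 8, -2) [0.15 1.68 0.01]
```

View pics/ov13.png

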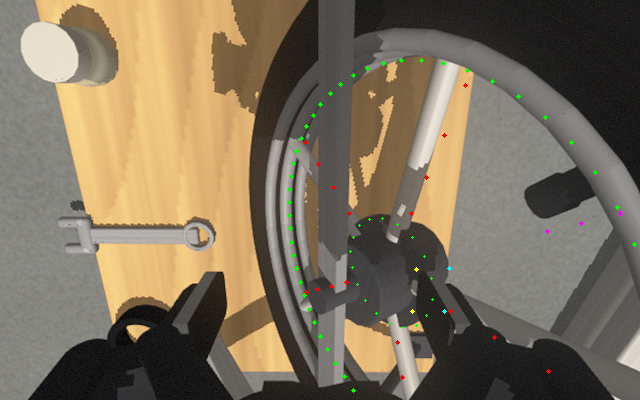

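View pics/s13.png

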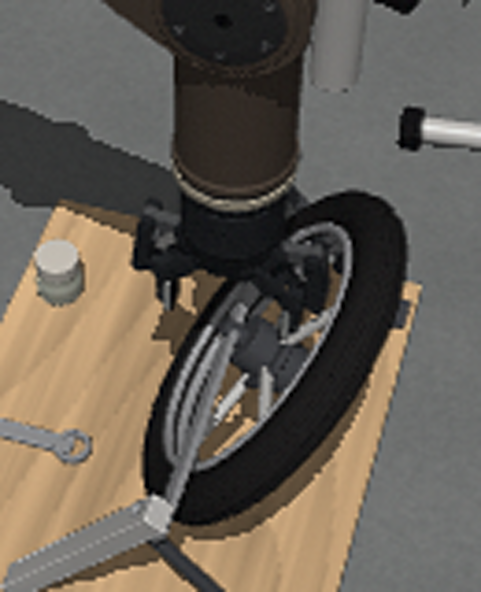

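Request:
send_rows(deltas=[[0,0.35,-0.05,0,1],[0.05,0.7,-0.05,0,1],[0,1.0,0,0,1],[0,1.35,0,0,1],[0,1.65,0,0,1]])

```text
time: 10.93
ee_pos: [0.5685, -0.0089, 0.1816]
tcp_rot: [0.99, 0.142, -0.001, -0.0]
ft_force: [-7.0, 2.4, 3.2]
opening: 0.0851
```

```bash
python3 -c "
from h import *
delta(tgt(37,8,-2,0),16.2)
"; python3 ov.py ov14 340; python3 look.py 14
```

```text
jig tcp mm [ 49.7  -7.8 181.6] heading 16.29 F [-6.96  2.37  3.24] t 10.93 open 0.0850704351399099 tilt [-0.002  0.    -1.   ]
delta cm [0.12 0.03 0.04] turn 0.09
```

View pics/ov14.png

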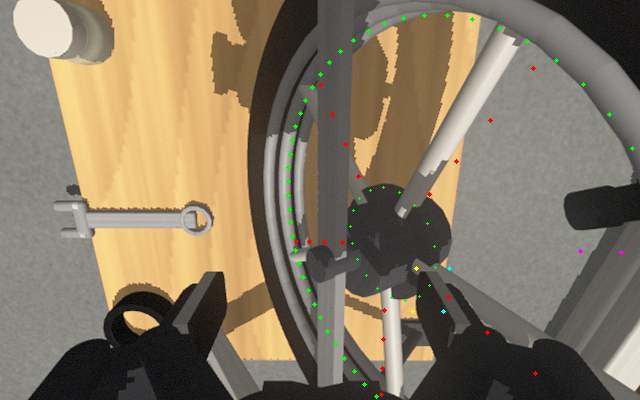

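View pics/s14.png

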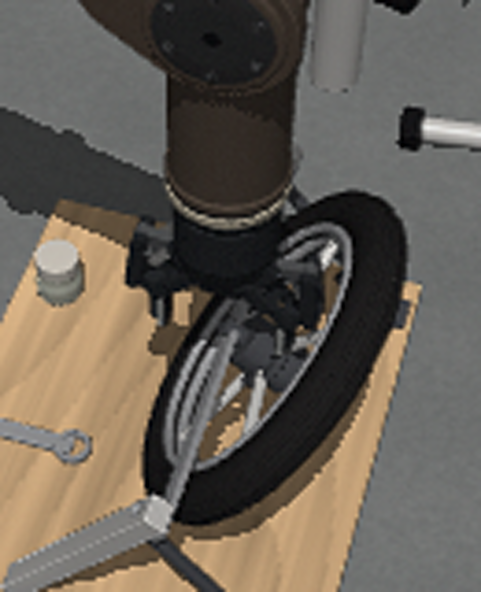

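```bash
python3 -c "
from h import *
p0=sensors.get_state()['ee_pos']
for p in [(36,10,-1),(34,14,-1),(33,18,-1),(31,22,-2)]:
    d=tgt(*p)-p0; d=RJ.T@d*100; print(p,np.round([d[0],-d[1],-d[2]],2))
c=dict(np.load('pics/w14.npz'))
for uv in [(590,207),(500,50),(430,165),(500,308),(394,380)]: print(uv,inplane(c,uv))
"
```

```text
(36, 10, -1) [-0.01  0.13  0.05]
(34, 14, -1) [-0.12  0.53  0.21]
(33, 18, -1) [-0.18  0.93  0.3 ]
(31, 22, -2) [-0.21  1.33  0.52]
(590, 207) (np.float64(331.8596557632949), np.float64(0.08993535298045419))
(500, 50) (np.float64(296.61877869806364), np.float64(0.09842507798739421))
(430, 165) (np.float64(295.3302219192319), np.float64(0.04954761836359175))
(500, 308) (np.float64(4.274185639051863), np.float64(0.06054795287298676))
(394, 380) (np.float64(81.42299467528363), np.float64(0.08303357561478422))
```

Request:
send_rows(deltas=[[-0.2,-0.1,-0.5,0,1],[-0.3,-0.2,-2,0,1],[-0.3,-0.2,-4.5,0,1],[-0.3,-1,-6,0,1],[-0.3,-3,-6,0,1],[-0.3,-5,-6,0,1],[-0.3,-5.8,-6,0,1],[-0.3,-5.8,-6,0,1]])

```text
time: 11.75
ee_pos: [0.5502, 0.0477, 0.242]
tcp_rot: [0.99, 0.143, 0.0, -0.0]
ft_force: [-0.7, 0.4, -1.2]
opening: 0.0853
```

```bash
python3 -c "
from h import *
delta(tgt(4,-50,-8,55),16.2)
"; python3 ov.py ov15 332; python3 look.py 15
```

```text
jig tcp mm [ 47.8  51.8 242. ] heading 16.43 F [-0.7   0.42 -1.24] t 11.75 open 0.08532880377509024 tilt [ 0.001  0.001 -1.   ]
delta cm [-1.1   0.17  3.63] turn 0.23
```

View pics/ov15.png

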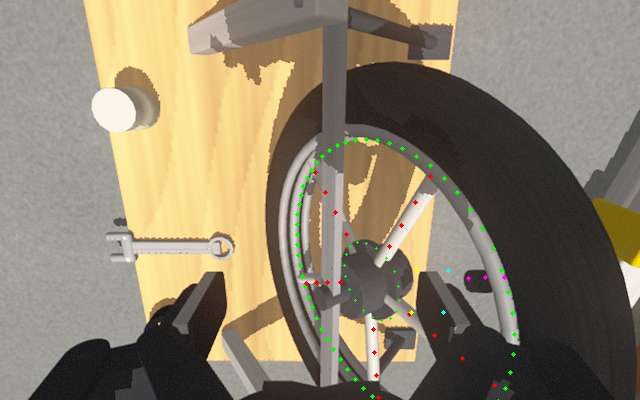

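Request:
send_rows(deltas=[[-0.4,0,0.5,0,1],[-0.8,0,1,0,1],[-1.1,0,2,0,1],[-1.1,0,3,0,1],[-1.1,0,4,0,1],[-1.1,0,5,0,1],[-1.1,0,6,0,1],[-1.1,0,6.5,0,1],[-1.1,0,6.5,0,1]])

```text
time: 12.65
ee_pos: [0.5392, 0.0424, 0.1746]
tcp_rot: [0.99, 0.141, -0.001, -0.0]
ft_force: [0.3, 0.8, -0.2]
opening: 0.0855
```

```bash
python3 -c "
from h import *
delta(tgt(4,-50,-8,0),16.2)
"; python3 ov.py ov16 332; python3 look.py 16
```

```text
jig tcp mm [ 35.8  49.7 174.6] heading 16.25 F [ 0.27  0.77 -0.23] t 12.65 open 0.08547727051065979 tilt [-0.002 -0.    -1.   ]
delta cm [ 0.12 -0.02  2.4 ] turn 0.05
```

View pics/ov16.png

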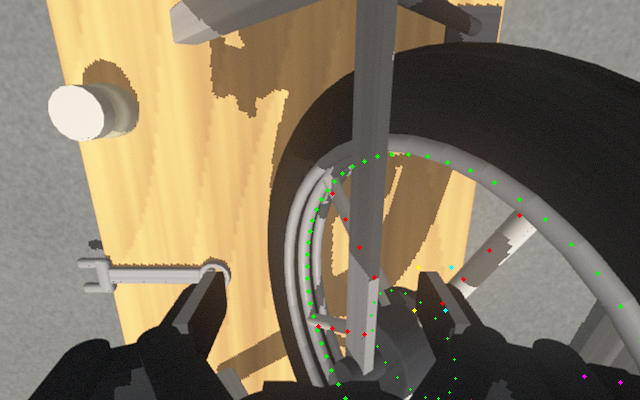

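View pics/s16.png

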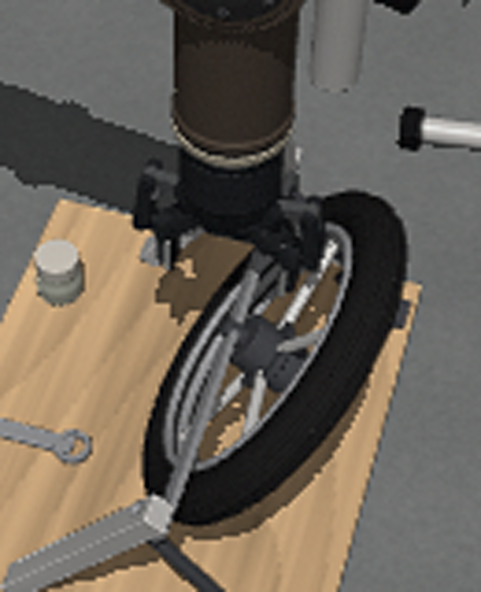

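Request:
send_rows(deltas=[[-0.3,0,0.3,0,1],[-0.3,0,0.7,0,1],[-0.3,0,1.1,0,1],[-0.3,0,1.5,0,1],[-0.3,0,1.9,0,1],[-0.3,0,2.3,0,1],[-0.3,0,2.4,0,1]])

```text
time: 13.38
ee_pos: [0.5367, 0.0416, 0.1514]
tcp_rot: [0.99, 0.141, -0.001, -0.0]
ft_force: [-0.4, 0.3, 0.0]
opening: 0.0855
```

```bash
python3 -c "
from h import *
delta(tgt(4,-50,-8,0),16.2)
"; python3 ov.py ov17 332; python3 look.py 17
```

```text
jig tcp mm [ 33.1  49.6 151.4] heading 16.24 F [-0.39  0.29  0.03] t 13.38 open 0.08551707800513596 tilt [-0.001 -0.    -1.   ]
delta cm [ 0.37 -0.04  0.07] turn 0.04
```

View pics/ov17.png

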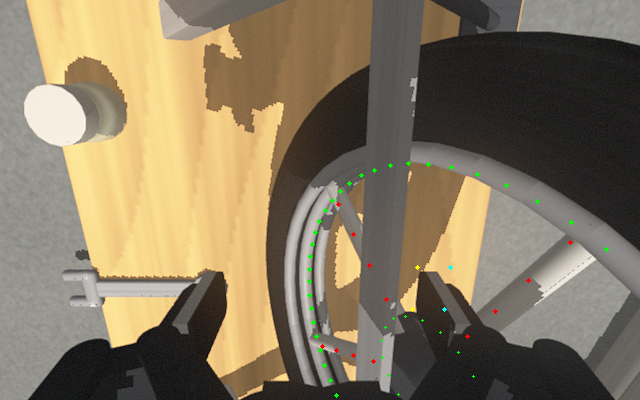

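View pics/s17.png

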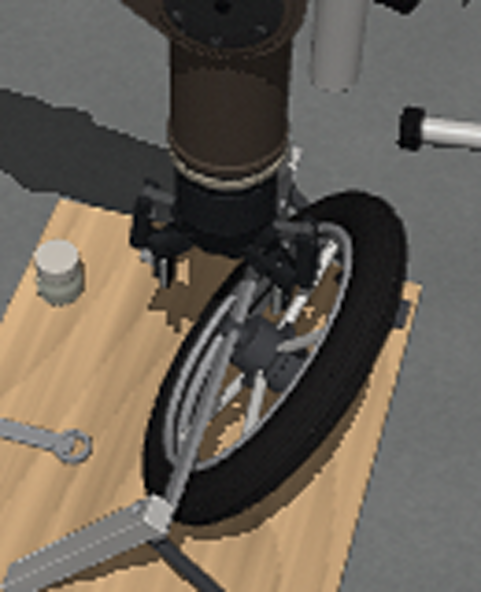

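```bash
python3 -c "
from h import *
p0=sensors.get_state()['ee_pos']
for p in [(6,-48,-7),(10,-44,-7),(14,-40,-7),(18,-36,-7)]:
    d=tgt(*p)-p0; d=RJ.T@d*100; print(p,np.round([d[0],-d[1],-d[2]],2))
"
```

```text
(6, -48, -7) [ 0.36  0.17 -0.07]
(10, -44, -7) [ 0.59  0.57 -0.4 ]
(14, -40, -7) [ 0.82  0.97 -0.72]
(18, -36, -7) [ 1.05  1.37 -1.05]
```

Request:
send_rows(deltas=[[0.2,0.1,0,0,1],[0.35,0.2,-0.1,0,1],[0.45,0.4,-0.25,0,1],[0.6,0.55,-0.4,0,1],[0.6,0.55,-0.4,0,1]])

```text
time: 13.95
ee_pos: [0.5432, 0.039, 0.1566]
tcp_rot: [0.99, 0.142, -0.001, -0.0]
ft_force: [-7.7, 1.5, 4.7]
opening: 0.0856
```

```bash
python3 -c "
from h import *
delta(tgt(10,-44,-7,0),16.2)
"; python3 ov.py ov18 340; python3 look.py 18
```

```text
jig tcp mm [ 38.7  45.3 156.6] heading 16.31 F [-7.68  1.51  4.69] t 13.95 open 0.08555946652048048 tilt [-0.002  0.    -1.   ]
delta cm [0.08 0.13 0.04] turn 0.11
```

View pics/ov18.png

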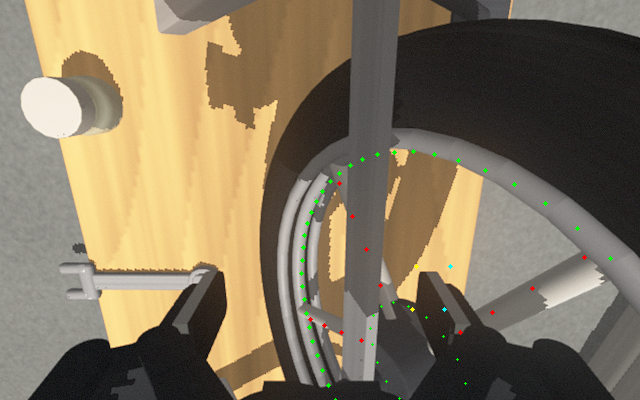

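```bash
python3 -c "
from h import *
for t,uvs in (('17',[(583,248),(520,293)]),('18',[(590,270),(520,303)])):
    c=dict(np.load(f'pics/w{t}.npz'))
    for uv in uvs: print(t,uv,inplane(c,uv))
    cv2.imwrite(f'pics/zz{t}.png',cv2.resize(c['pixels'][200:400,380:640,::-1],None,fx=3,fy=3,interpolation=cv2.INTER_CUBIC))
"
```

```text
17 (583, 248) (np.float64(298.2377884626559), np.float64(0.10113642868698132))
17 (520, 293) (np.float64(297.2877127721272), np.float64(0.07408293087621781))
18 (590, 270) (np.float64(306.1439721397668), np.float64(0.0984869152586941))
18 (520, 303) (np.float64(305.5737262065253), np.float64(0.07235264200680326))
```

View pics/zz18.png

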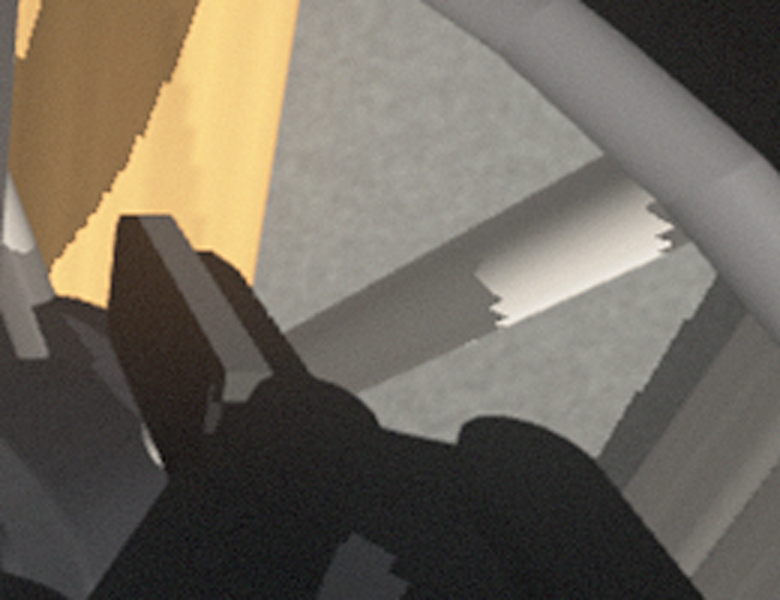

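Request:
send_rows(deltas=[[0.2,0.25,-0.15,0,1],[0.3,0.5,-0.3,0,1],[0.4,0.75,-0.45,0,1],[0.5,0.95,-0.6,0,1],[0.5,0.95,-0.6,0,1]])

```text
time: 14.52
ee_pos: [0.5512, 0.0328, 0.1629]
tcp_rot: [0.99, 0.143, -0.0, -0.001]
ft_force: [-5.9, 6.3, 4.1]
opening: 0.0851
```

```bash
python3 -c "
from h import *
delta(tgt(18,-36,-7,0),16.2)
"; python3 ov.py ov19 352; python3 look.py 19
```

```text
jig tcp mm [ 44.7  37.1 162.9] heading 16.39 F [-5.89  6.31  4.13] t 14.52 open 0.08505770839144808 tilt [-0.001  0.002 -1.   ]
delta cm [-0.06  0.11  0.02] turn 0.19
```

View pics/ov19.png

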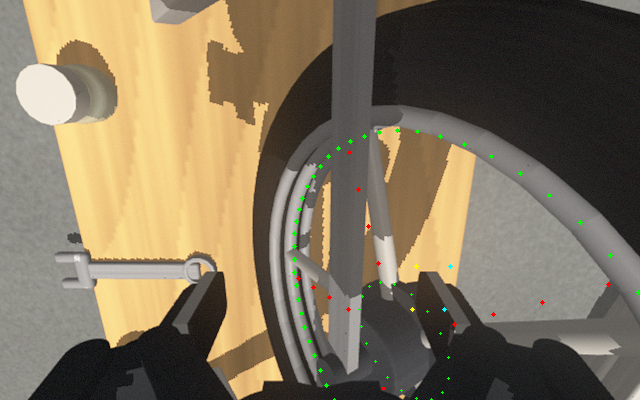

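View pics/s19.png

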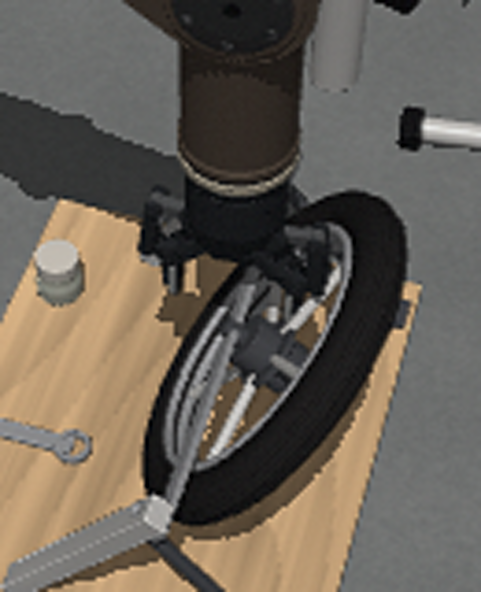

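```bash
python3 -c "
from h import *
c=dict(np.load('pics/w19.npz'))
for uv in [(600,335),(530,337),(376,170),(388,260),(310,268)]: print(uv,inplane(c,uv))
cv2.imwrite(f'pics/zz19.png',cv2.resize(c['pixels'][200:400,380:640,::-1],None,fx=3,fy=3,interpolation=cv2.INTER_CUBIC))
"
```

```text
(600, 335) (np.float64(324.07715591076544), np.float64(0.09083594984580008))
(530, 337) (np.float64(324.2616702357157), np.float64(0.06966272334013045))
(376, 170) (np.float64(254.9583470289222), np.float64(0.08742320781417273))
(388, 260) (np.float64(255.32810729359664), np.float64(0.04215523819015971))
(310, 268) (np.float64(182.00869060336095), np.float64(0.08233461891334821))
```

View pics/zz19.png

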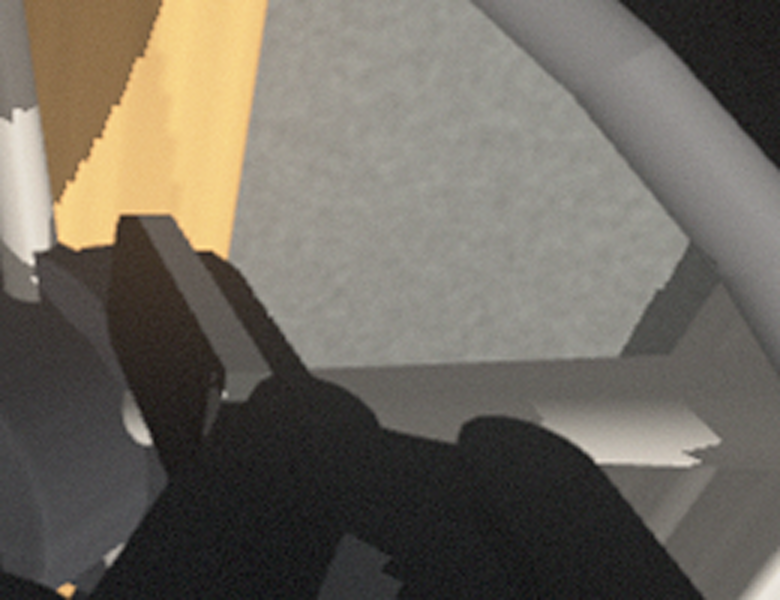

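Request:
send_rows(deltas=[[-0.2,-0.3,0.1,0,1],[-0.4,-0.6,0.2,0,1],[-0.5,-0.8,0,0,1],[-0.5,-0.8,-1.5,0,1],[-0.5,-0.8,-4,0,1],[-0.5,-0.8,-7,0,1],[-0.5,-0.8,-11,0,1],[-0.5,-0.8,-15,0,1],[-0.5,-0.8,-18,0,1],[-0.5,-0.8,-18,0,1]])

```text
time: 15.5
ee_pos: [0.5471, 0.0374, 0.3492]
tcp_rot: [0.99, 0.141, 0.005, 0.0]
ft_force: [-0.4, 0.5, -0.3]
opening: 0.0856
```

```bash
python3 -c "
from h import *
delta(tgt(18,-36,-7,0),16.2)
"; python3 ov.py ov20 0; python3 look.py 20
```

```text
jig tcp mm [ 42.   42.7 349.2] heading 16.21 F [-0.37  0.48 -0.26] t 15.5 open 0.08557953879248853 tilt [ 0.01   0.001 -1.   ]
delta cm [ 0.02  0.63 18.65] turn 0.01
```

View pics/ov20.png

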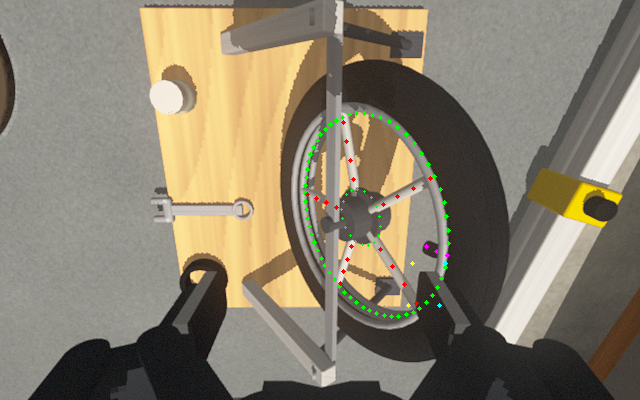

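Request:
send_rows(deltas=[[-2,0,-3,0,1],[-4,2,-5,0,1],[-6,5,-5,0,1],[-8,8,-5,0,1],[-10,11,-5,0,1],[-12,14,-5,0,1],[-13,17,-5,0,1],[-14,20,-5,0,1],[-15,23,-5,0,1],[-16,26,-5,0,1]])

```text
time: 16.48
ee_pos: [0.4627, -0.2593, 0.3907]
tcp_rot: [0.99, 0.141, -0.001, -0.001]
ft_force: [1.0, 0.6, 0.6]
opening: 0.0852
```

Run:
```python
from h import *
s=sensors.get_state(); print(s["ee_pos"],s["time"],s["ft_force"])
for n,(x0,y0,w,h,sc) in (("top",(240,110,190,150,4)),("scene",(230,135,170,170,3.5)),("wrist",(0,0,640,400,1))):
    c=capture(n); im=c["pixels"][:,:,::-1].copy(); np.savez(f"pics/f_{n}.npz",**c)
    cv2.imwrite(f"pics/f_{n}.png",cv2.resize(im[y0:y0+h,x0:x0+w],None,fx=sc,fy=sc,interpolation=cv2.INTER_CUBIC))
```

```text
[ 0.46269064 -0.25930258  0.39070151] 16.4833 [0.99984265 0.62863886 0.58256702]
```

View pics/f_top.png

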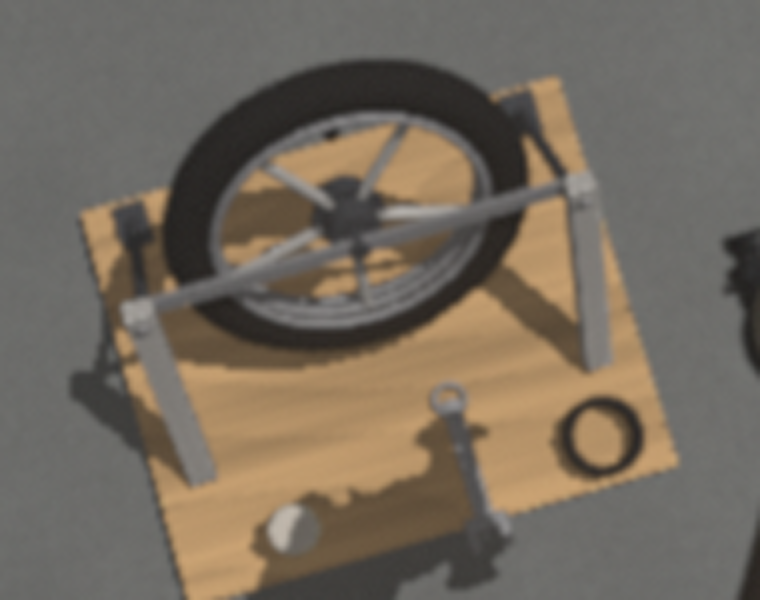

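View pics/f_scene.png

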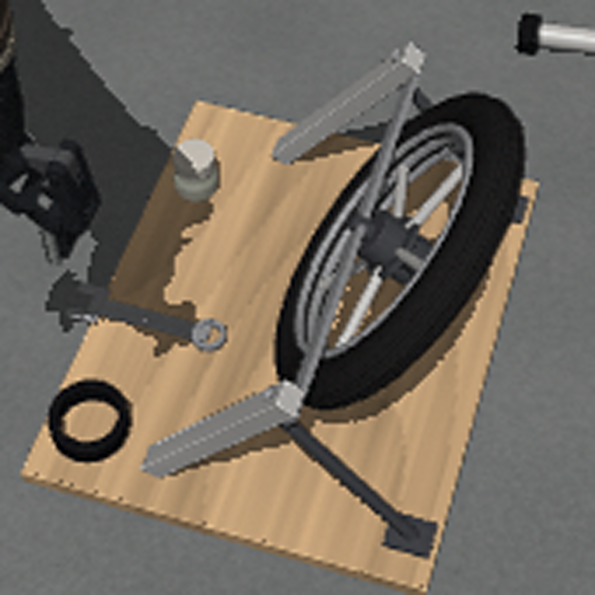

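View pics/f_wrist.png

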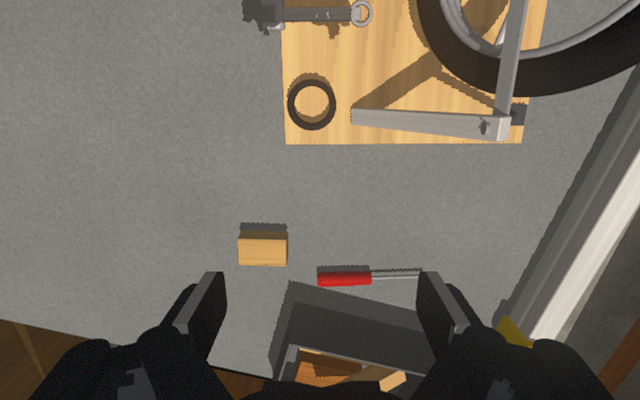

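Run:
```python
from h import *
c=dict(np.load("pics/f_top.npz"))
t=lambda q:(240+(q[0]+.5)/4-.5,110+(q[1]+.5)/4-.5)
print("valve",inplane(c,t((332,134))))
for k,q in ((36,(397,136)),(36,(372,178)),(324,(275,170)),(324,(305,190)),(252,(240,262)),(252,(290,240)),(180,(363,290)),(108,(430,212))):
    a,r=inplane(c,t(q)); print(k,round(r,4),round((a-k+180)%360-180,2))
w=dict(np.load("pics/w20.npz")); cv2.imwrite("pics/zz20.png",cv2.resize(w["pixels"][90:340,280:480,::-1],None,fx=3,fy=3,interpolation=cv2.INTER_CUBIC)[:600])
print("w20 valve",inplane(w,(430,248)))
```

```text
valve (np.float64(2.0699804342431976), np.float64(0.08665549377912853))
36 0.0837 1.82
36 0.0398 3.84
324 0.0814 1.78
324 0.0471 0.25
252 0.0944 6.83
252 0.0504 6.42
180 0.0909 1.37
108 0.0695 2.1
w20 valve (np.float64(359.60252781402556), np.float64(0.08275125997711119))
```

View pics/zz20.png

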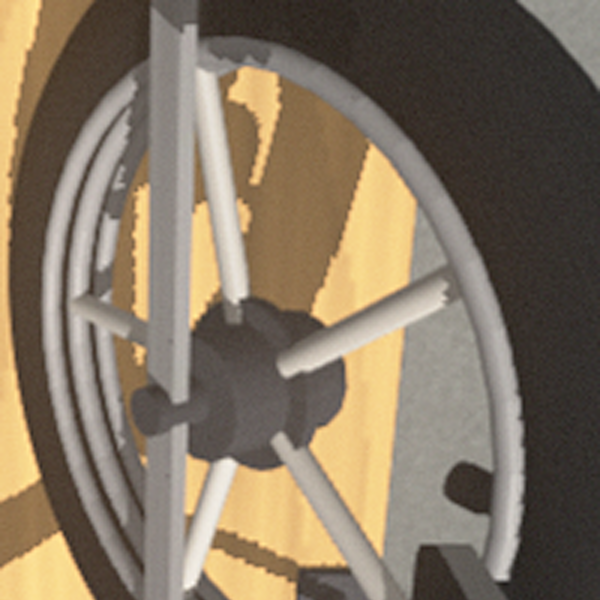

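Request:
send_rows(deltas=[[0,0,0,0,1],[0,0,0,0,1],[0,0,0,0,1]])

```text
time: 16.88
ee_pos: [0.464, -0.2564, 0.392]
tcp_rot: [0.99, 0.142, -0.0, -0.0]
ft_force: [-0.3, -0.6, -0.1]
opening: 0.0854
```

Run:
```python
from h import *
c=capture("top"); a=np.load("pics/f_top.npz")["pixels"].astype(int)
d=np.abs(c["pixels"].astype(int)-a).max(2)[115:205,275:385]; print("changed px on wheel",(d>40).sum())
b=cv2.imread("pics/top0.png")[:,:,::-1].astype(int); 
s=sensors.get_state(); print(s["time"],s["ft_force"],np.abs(s["dq"]).max()); print(robot.hand_in())
```

```text
changed px on wheel 0
16.9333 [0.13264663 0.11974812 0.39545777] 0.003480641243467019
the job is handed in; nothing more can be done
None
```

I turned the wheel clockwise about 137° with one fingertip of the open gripper, pushing three spokes in turn. The valve stem now stands close to the very top, and the job was handed in at 16.9 s of the 56 s allowed.

**Valve angle:** The valve itself measured +2.1° off top in the top view and −0.4° in the wrist view. That is about 0–3 mm to the side, against the 12 mm allowed.

**Spokes disagreed somewhat:** Four of the five spokes gave +0.3° to +3.8° off top. The fifth, partly hidden behind the bar, gave about +6.5°, close to the 7° limit. I judged that one a misreading and did not settle it further.

**Wheel at rest:** Two top pictures 0.4 s apart showed no change on the wheel. The arm stood clear with near-zero wrist force.

**Pushing problems:** The tip rode up on a spoke during the first push and slipped over spokes in the second. It also probably touched the rim once or twice. I backed off each time, and the highest wrist force I read was about 21 N. I saw no contact with the tyre or valve, but there is no separate force reading for them.

**Things lying around:** By eye, the jar, wrench and tape were where they started in the final pictures. I did not measure them, and I did not compare the spray can, pump, screwdriver or offcut with the start. The arm stayed high on its way past them.

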